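Mate the lid hinge on the jig and hold it for the pin

ROBOT

A 6-joint arm with a two-finger parallel gripper is mounted at the origin on the work surface. World frame = base frame: x ahead of the robot, y to its left, z up, the work surface at z = 0. Lengths are in m, angles in rad, forces in N, time in s.
With the tool pointing down it reaches from about 0.35 to 0.775 m from the base axis. Payload 5.5 kg.
Tool frame: the origin (TCP) lies at the very end of the fingers, on their centre line; the grasp point (between the pads) lies 19 mm behind it (env.grasp_offset is the distance from the TCP to the grasp point, in m); z points along the fingers, x is the direction in which the jaws open and shut, and the axes are right-handed (so a half turn about z gives the same grasp; the last joint's range is limited). The gripper opens to 85 mm and grips with 20 to 120 N. Pads are 22 mm wide; open, the fingers measure 114 mm over their backs; the gripper's body (76 mm by 85 mm) begins 54 mm behind the grasp point. The pads swing forward as they close: fully open they stand 13 mm farther back than shut.
Start: joints at [-1.345, 0.313, 0.046, 1.304, 0, 1.431], TCP at [0.206, -0.537, 0.231] pointing down, gripper open.
Joint ranges: [-2.76, 2.76], [-0.86, 1.69], [-1.03, 1.26], [-2.2, 2.34], [-1.47, 1.5], [-3.14, 3.14]. Speed limits (rad/s): [2.57, 2.57, 3.14, 3.14, 3.14, 3.14].

INTERFACE

Orientations are given as a unit quaternion [w, x, y, z].
In Python, from workcell import status, viewer, env gives the robot as it stands.
- The arm moves only by the tool carry_out, never from a script. Its argument "plan" is a list of rows, each an object of numbers: "x", "y", "z": the shift along the tool's x, y, z in m; "ax", "ay", "az": the turn, a rotation vector about the tool's x, y, z in rad; "hand": the opening, from 0 (shut) to 1 (fully open). In form: [{"x": .., "y": .., "z": .., "ax": .., "ay": .., "az": .., "hand": ..}, ...]. A call has 1 to 12 rows; each row is the pose to reach, as a shift and turn from the pose measured when the call began, along the tool's axes at that moment; what a row does not reach only later rows make up. A row lasts 1/12 s, in which the tool goes at most 41.7 mm and 7.16 degrees, less where a joint would pass 70% of its speed; a pose out of reach is approached as far as the arm can. A call with a gripper value outside its range is refused whole. The fingers move at their own pace and stop on an object; "squeeze" is the grip in N (left out, the last holds). Time passes only in rows, so rows that repeat a pose let the fingers close. It gives the time, the measured TCP pose, the force and the opening at its end, in the units of the state.
- status.get_state(): the state, without advancing time (a new reading comes with each control period).
- viewer.read_camera(name): name is "side" or "top" or "wrist"; returns the picture (480x640x3 uint8, red, green, blue); there is no depth.
- viewer.camera_model(name): a dict with "vfov" (degrees; the focal length in pixels is half the picture's height over the tangent of half this angle, whatever the lens; pixels are square), "cx", "cy" (the principal point, pixels), "T" (4x4, takes a point from camera to world coordinates). Camera axes: x right, y down, z forward; pixel columns grow to the right and rows downward; lengths in m; the calibration is good to about 2 mm. A picture is of the moment at which its call begins: read the wrist's pose just before it. camera_model takes no time and is no camera call; for the wrist camera it gives the pose at the moment of the call.
- env.hand_in(): hands the job in, once; it reports no verdict.
The state is a dict: "clock": time; "joint_pos": joint angles; "qvel": joint speeds; "tau": joint torques, N m; "tcp_pos": TCP position; "orientation": TCP orientation; "wrist_force": force on the tool from outside, world axes, zero at the start; "ft_torque": the same for the moment, N m; "finger_gap": finger opening in m.
Only numpy, scipy, OpenCV 4.12 (cv2) and the standard library are available. Lean on these libraries where they do the work, as an engineer would, in place of code of your own. Each camera call takes 0.05 s, during which the arm holds its last target.

TASK

On the hinge jig, turn the knob clockwise until the carriage's pointer stands on the mark, which brings the lower hinge leaf into line with the waiting pin. Then take the loose leaf that has a single knuckle (not the one with two) out of its rest, set its knuckle upright between the two knuckles of the lower leaf so that the holes line up for the pin, and finish while still holding it there in the gripper: nothing else holds it up. Keep the pointer on the mark and leave the other things where they are.

Things in the scene. Friction and masses are not known exactly. Their poses are not given: they have to be found in the camera images.
- knob (a joint): Knob of the jig, vertical axis, black, with a bar-shaped grip; angle in rad, grows clockwise seen from above, from 0 to 3.2. It drives the carriage by 10 mm per rad and stays where it is left (about 0.1 N m to turn).
- knob_grip (a point): Point on the knob's axis at the height to grip the bar. The point turns with the knob: its x axis lies along the bar (42 mm long, 14 mm thick, top 56 mm above the bench, the point 49 mm above the bench; the round skirt under the bar, 44 mm across, reaches up to 26 mm); z up. Pinch the bar across, along the point's y.
- carriage (a joint): Travel of the jig's carriage (wooden jamb block with the lower leaf) along the jig's +x, in m, 0 to 0.032 = 0.010 x knob angle. The pointer is on the mark at 0.024; starts are below that.
- pointer_tip (a point): Tip of the dark pointer on the carriage, 41 mm above the bench, pointing along the jig's +y at the mark; moves with the carriage along x. Axes as the jig.
- mark (a point): End of the black line, 3 mm wide, on the white plate of the fixed pin guide, 41 mm above the bench. Axes as the jig. The pointer is on the mark when pointer_tip has the same x as the mark in the jig's frame (7 mm short of it along y).
- jig: Hinge jig, fixed to the bench: aluminium base 150 x 260 x 12 mm; origin at the bench under its middle (the base reaches from y = -160 to +100 mm). Along its y: knob at y = -118 mm, carriage round y = 0, pin guide at y = 61 to 95 mm (110 mm wide in x, 40 mm high) with a holder up to 90 mm high and a hinge pin of 6 mm diameter lying along y 75 mm above the bench, its tip at y = 48 mm. The hinge axis is along y; the carriage slides along x, +x away from the robot.
- hinge_bore (a point): Middle of the lower leaf's hole axis, midway between its two knuckles, 75 mm above the bench; axes as the jig, hole along y. Moves with the carriage. The knuckles have 20 mm outside and 10 mm hole diameter, each is 20 mm long, with a gap of 30 mm between them (y = -15 to +15 mm), open above, before and behind; the floor of the gap lies 55 mm above the bench, 10 mm under a matched knuckle.
- leaf_bore (a point): Middle of the loose leaf's single-knuckle hole; hole along y. It is the origin of leaf, same axes.
- leaf: Loose steel leaf, 200 g, standing upright in a rest: one knuckle, 20 mm outside diameter, 10 mm hole, 25 mm long (y = -12.5 to 12.5 mm), centred on the origin; above it a plate 8 mm thick (x), 76 mm wide (y), from 22 to 92 mm above the origin, joined to the knuckle by a neck 25 mm wide. Looks the same after a half turn about z. Origin at the middle of the hole, 20 mm above the bench in the rest, so its top is 112 mm above the bench. Pinch the plate across x near its top.
- twin_leaf: The other loose leaf: same plate, but with two knuckles 12 mm long, 16 mm apart. Leave it alone. Origin on its hole axis.
- rest_a: Fixed plywood rest 60 x 110 mm, 58 mm high, that holds the single-knuckle leaf upright: plate in a slot 9.5 mm wide and 16 mm deep, knuckle in a pocket below. Lift the leaf at least 50 mm straight up to clear it. Origin at the bench.
- rest_b: Same rest, holding the two-knuckle leaf. The two rests swap places from run to run.
- spool: Bystander: grey thread spool 48 mm across, 50 mm tall, upright on the bench. Leave it alone.
- spool_b: Bystander: white thread spool 48 mm across, 50 mm tall, upright on the bench. Leave it alone.
- jar: Bystander: amber jar 48 mm across, 60 mm tall. Leave it alone.
- sinker_a: Bystander: bell-shaped lead weight 34 mm across, 34 mm tall. Leave it alone.
- sinker_b: Bystander: another bell-shaped lead weight of the same size. Leave it alone.
- driver: Bystander: screwdriver 180 mm long, lying near the jig on the robot's side. Leave it alone.

How it is judged:
By the outcome, as a careful person would: the job done as asked, in the order asked, and still so for the second after the job is handed in, while the arm keeps its last pose, push and grip.
It also fails if it takes over 67 s, if anything falls off the work surface, if the arm or the gripper's body presses on something with over 40 N, if the wrist force passes 120 N, or if a joint passes its speed limit or range.

## Working session

There is one attempt and no reset: what is moved stays moved. The work goes in short steps, Python scripts to look and compute and a tool call to move; the robot and the scene stay as the last step left them, time stands still between calls to the robot, and variables do not carry over. Pictures are saved under pics/ and viewed, and the job is handed in when it is done.

Besides the shell and the picture viewer there is one more tool, called after ">>>" in YAML: its name, and indented under it one key for each argument. carry_out: Moves the arm, as the interface text tells. Its arguments: {"type":"object","properties":{"plan":{"type":"array"},"squeeze":{"type":"number"}},"required":["plan"]}

```bash
ls; mkdir -p pics; python3 - <<'E'
from workcell import status, viewer, env
import cv2
print(status.get_state(), env.grasp_offset)
for n in ["side","top","wrist"]:
    m=viewer.camera_model(n); print(n,m)
    cv2.imwrite(f"pics/{n}0.png",viewer.read_camera(n)[:,:,::-1])
E
```

```text
pics
{'clock': 0.0, 'joint_pos': array([-1.34458035e+00,  3.14015868e-01,  4.49593503e-02,  1.30363033e+00,
        1.61997725e-05,  1.43114405e+00]), 'qvel': array([ 8.02485991e-04,  1.06517395e-03, -1.71719626e-03,  3.08416770e-04,
        9.78746162e-06,  1.87527190e-04]), 'tau': array([ 1.86784669e-04, -4.80628288e+01,  2.98530614e+01,  1.94103067e-02,
       -1.70145731e-04, -3.49967692e-06]), 'tcp_pos': array([ 0.20555887, -0.53643041,  0.23039208]), 'orientation': array([-6.44824637e-04,  8.23941439e-01, -5.66674167e-01, -6.91221621e-04]), 'wrist_force': array([-0.55226288,  0.01726666,  0.79839732]), 'ft_torque': array([-0.0056264 , -0.01486326, -0.03693129]), 'finger_gap': 0.0854834280003728} 0.0187
side {'vfov': 50.02160764102957, 'cx': 318.29739022826936, 'cy': 239.6022106086353, 'T': array([[-0.94872545, -0.20913443,  0.23702913,  0.30917064],
       [-0.31596808,  0.6056519 , -0.73030812,  0.74688602],
       [ 0.00917543, -0.76775554, -0.64067718,  0.71157533],
       [ 0.        ,  0.        ,  0.        ,  1.        ]])}
top {'vfov': 55.75231356488823, 'cx': 314.0240739377892, 'cy': 240.9642042989658, 'T': array([[-0.02117644, -0.98557347,  0.16791809,  0.39770394],
       [-0.99946642,  0.02504685,  0.02096481,  0.00424033],
       [-0.02486818, -0.16738454, -0.985578  ,  0.83804146],
       [ 0.        ,  0.        ,  0.        ,  1.        ]])}
wrist {'vfov': 65.55034662120985, 'cx': 322.0822321512102, 'cy': 234.66304181593011, 'T': array([[ 0.35868279, -0.90023184, -0.24683857,  0.26806763],
       [-0.93345865, -0.34627274, -0.09354213, -0.51281817],
       [-0.00126387,  0.26396555, -0.96453128,  0.37273792],
       [ 0.        ,  0.        ,  0.        ,  1.        ]])}
```

View pics/top0.png

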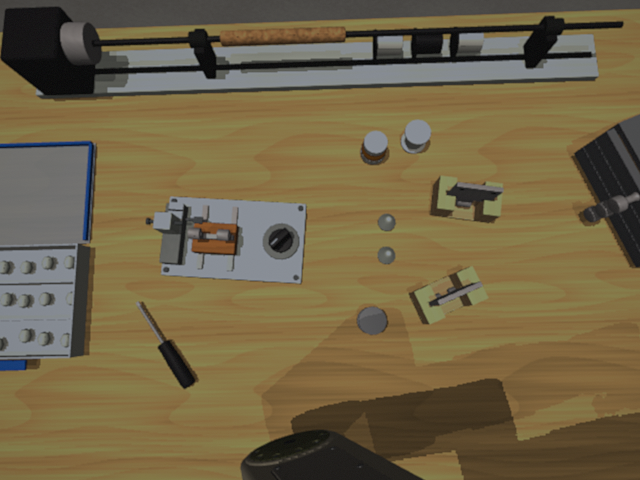

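View pics/side0.png

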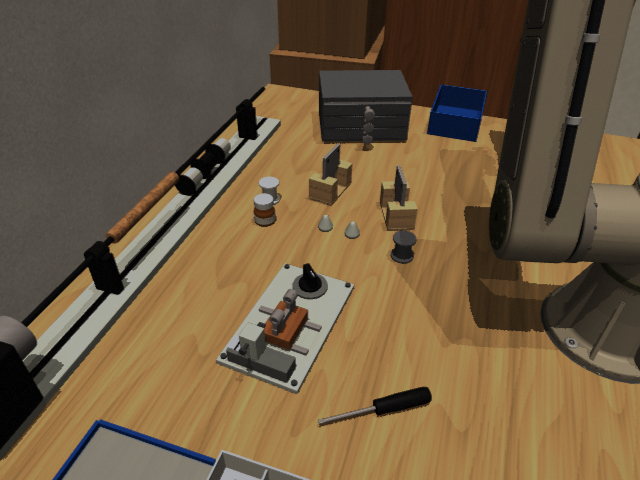

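View pics/wrist0.png

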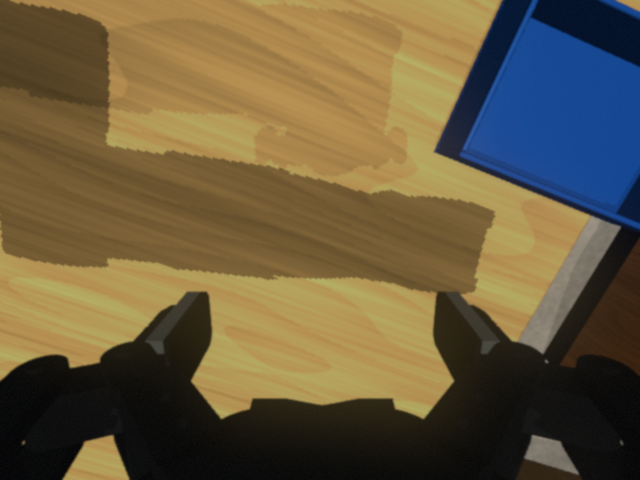

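```bash
python3 - <<'E'
import cv2
t=cv2.imread("pics/top0.png"); s=cv2.imread("pics/side0.png")
a=cv2.resize(t[160:330,400:520],None,fx=3.5,fy=3.5,interpolation=cv2.INTER_CUBIC)
b=cv2.resize(s[135:240,295:430],None,fx=5,fy=5,interpolation=cv2.INTER_CUBIC)
cv2.imwrite("pics/c1.png",a);cv2.imwrite("pics/c2.png",b)
cv2.imwrite("pics/c3.png",cv2.resize(t[190:290,150:315],None,fx=4.8,fy=4.8,interpolation=cv2.INTER_CUBIC))
cv2.imwrite("pics/c4.png",cv2.resize(s[255:395,210:365],None,fx=4.2,fy=4.2,interpolation=cv2.INTER_CUBIC))
E
```

```text
(no output)
```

View pics/c1.png

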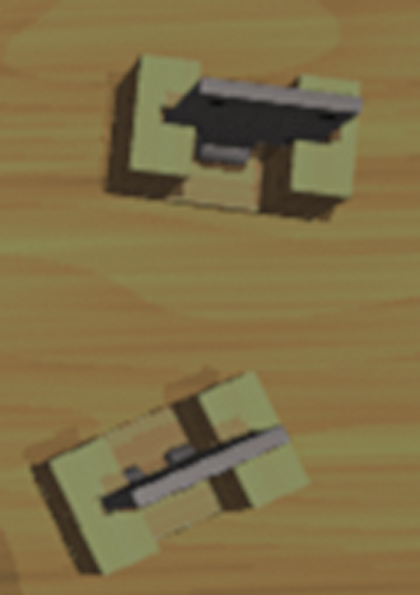

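View pics/c2.png

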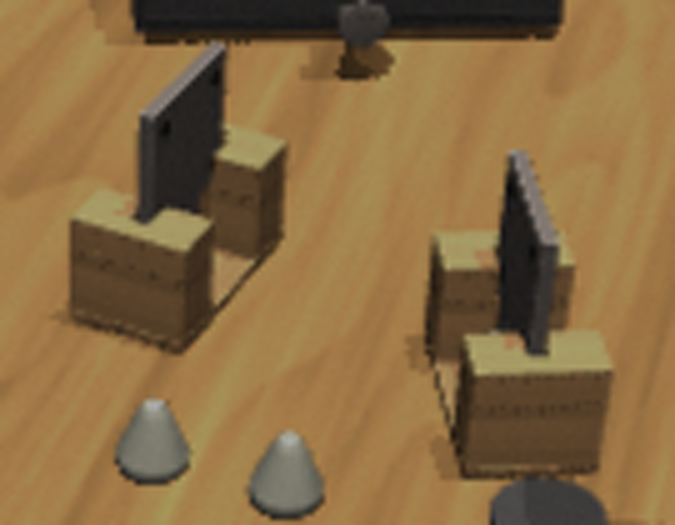

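View pics/c3.png

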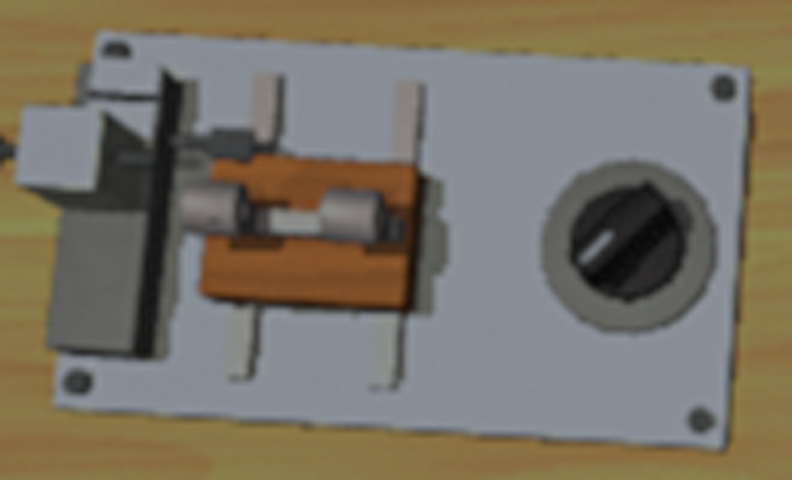

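View pics/c4.png

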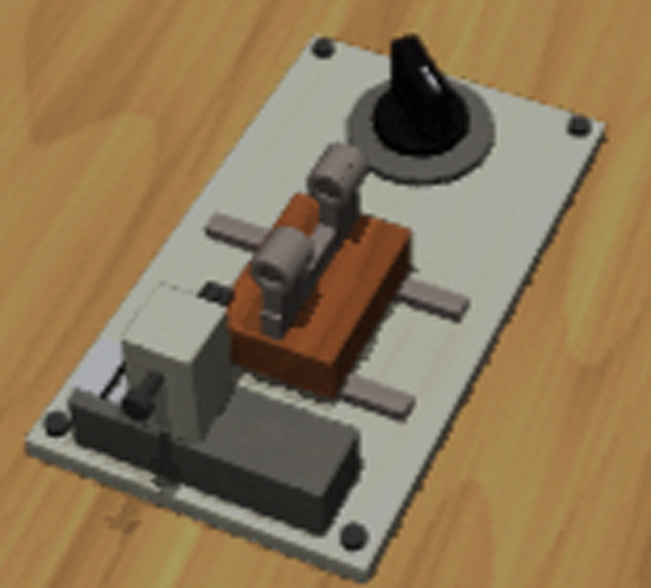

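```bash
cat > h.py <<'E'
import numpy as np, cv2
from scipy.optimize import least_squares
from scipy.spatial.transform import Rotation as R
from workcell import status, viewer, env
def proj(m,P):
    T=np.array(m["T"]); P=np.atleast_2d(P)
    c=(P-T[:3,3])@T[:3,:3]
    f=240/np.tan(np.radians(m["vfov"])/2)
    return np.c_[m["cx"]+f*c[:,0]/c[:,2], m["cy"]+f*c[:,1]/c[:,2]]
def loc(x,y,th,P):
    P=np.atleast_2d(np.array(P,float)); c,s=np.cos(th),np.sin(th)
    return np.c_[x+c*P[:,0]-s*P[:,1], y+s*P[:,0]+c*P[:,1], P[:,2]]
def ray(m,uv,z):
    T=np.array(m["T"]);f=240/np.tan(np.radians(m["vfov"])/2)
    d=T[:3,:3]@np.array([(uv[0]-m["cx"])/f,(uv[1]-m["cy"])/f,1]); return T[:3,3]+d*(z-T[2,3])/d[2]
def fit(obs,x0):
    # obs list of (model, local pts, uv)
    fun=lambda v: np.concatenate([(proj(m,loc(*v,P))-uv).ravel() for m,P,uv in obs])
    r=least_squares(fun,x0,loss="soft_l1"); return r.x, fun(r.x).reshape(-1,2)
def pose():
    s=status.get_state(); q=s["orientation"]; return np.array(s["tcp_pos"]),R.from_quat([q[1],q[2],q[3],q[0]]),s
def down(ang): # tool z down, tool x at world yaw ang
    c,s=np.cos(ang),np.sin(ang)
    return R.from_matrix(np.array([[c,s,0],[s,-c,0],[0,0,-1]]))
def delta(p1,ang):
    p,r,s=pose(); R1=min((r.inv()*down(a) for a in (ang,ang+np.pi)),key=lambda q:q.magnitude())
    print("shift",np.round(r.inv().apply(np.array(p1)-p),4),"turn",np.round(R1.as_rotvec(),4),"clock",round(s["clock"],2),"j",np.round(s["joint_pos"],2))
E
python3 - <<'E'
from h import *
t=viewer.camera_model("top"); s=viewer.camera_model("side")
tc=lambda a:np.array(a,float)/4.8+[150,190]
sc=lambda a:np.array(a,float)/4.2+[210,255]
C=np.array([[75,100,12],[75,-160,12],[-75,-160,12],[-75,100,12]])/1000
ot=[t,C,tc([(97,32),(750,68),(725,450),(55,405)])-.4]
os=[s,C,sc([(28,440),(313,36),(607,125),(368,572)])-.4]
for o in ([ot,os],[ot],[os]):
    v,e=fit(o,[.5,.1,0]);print(np.round(v,4));print(np.round(e,1).tolist())
L=np.array([[4,38,92+20],[4,-38,112],[-4,38,112],[-4,-38,112]])/1000
lt=[t,L,np.array([(203,78),(362,97),(198,95),(358,112)])/3.5+[400,160]-.4]
ls=[s,L[[0,1,2,3]],np.array([(143,118),(218,45),(155,122),(226,49)])/5+[295,135]-.4]
for o in ([lt,ls],[lt],[ls]):
    v,e=fit(o,[.55,-.25,0]);print(np.round(v,4));print(np.round(e,1).tolist())
E
```

```text
[ 0.549   0.2025 -0.0838]
[[-1.4, -0.4], [-0.6, -0.4], [-0.8, 0.0], [-2.1, 0.8], [-0.5, -1.5], [0.6, -1.8], [0.5, -1.8], [0.5, -1.7]]
[ 0.549   0.2003 -0.0857]
[[-0.2, -0.5], [0.6, -0.3], [0.3, 0.1], [-1.0, 0.6]]
[ 0.5482  0.206  -0.0826]
[[-1.0, 0.3], [0.2, -0.6], [0.3, -0.6], [0.3, 0.2]]
[ 0.6042 -0.2534 -0.149 ]
[[-1.5, 0.2], [-0.3, 0.2], [-0.4, 0.0], [0.6, 0.6], [-0.5, -1.4], [-1.1, -1.6], [0.3, -1.4], [0.4, -1.6]]
[ 0.6045 -0.254  -0.1467]
[[-1.1, 0.0], [0.1, -0.1], [-0.0, -0.2], [1.0, 0.3]]
[ 0.6016 -0.2471 -0.1603]
[[-0.5, 0.1], [-0.6, -0.1], [0.3, 0.1], [0.8, -0.1]]
```

```bash
python3 - <<'E'
from h import *
k=loc(.549,.2015,-.0845,[0,-.118,.049])[0];print(k)
delta([k[0]-.0,k[1]+.04,.22],np.pi/4)
E
```

```text
[0.53904086 0.08392102 0.049     ]
shift [-0.4975 -0.5477  0.0114] turn [6.0000e-04 1.3000e-03 1.1512e+00] clock 0.15 j [-1.34  0.31  0.05  1.3   0.    1.43]
```

>>> carry_out:
  plan:
    - {"x": -0.4975, "y": -0.5477, "z": 0.011, "az": -1.99, "hand": 1}
    - {"x": -0.4975, "y": -0.5477, "z": 0.011, "az": -1.99, "hand": 1}
    - {"x": -0.4975, "y": -0.5477, "z": 0.011, "az": -1.99, "hand": 1}
    - {"x": -0.4975, "y": -0.5477, "z": 0.011, "az": -1.99, "hand": 1}
    - {"x": -0.4975, "y": -0.5477, "z": 0.011, "az": -1.99, "hand": 1}
    - {"x": -0.4975, "y": -0.5477, "z": 0.011, "az": -1.99, "hand": 1}
    - {"x": -0.4975, "y": -0.5477, "z": 0.011, "az": -1.99, "hand": 1}
    - {"x": -0.4975, "y": -0.5477, "z": 0.011, "az": -1.99, "hand": 1}
    - {"x": -0.4975, "y": -0.5477, "z": 0.011, "az": -1.99, "hand": 1}
    - {"x": -0.4975, "y": -0.5477, "z": 0.011, "az": -1.99, "hand": 1}
    - {"x": -0.4975, "y": -0.5477, "z": 0.011, "az": -1.99, "hand": 1}
    - {"x": -0.4975, "y": -0.5477, "z": 0.011, "az": -1.99, "hand": 1}

```text
schema error: expected keys x, y, z, ax, ay, az, hand
```

```bash
python3 - <<'E'
from h import *
delta([.539,.124,.22],np.pi/4)
E
```

```text
shift [-0.4976 -0.5477  0.0114] turn [6.0000e-04 1.3000e-03 1.1512e+00] clock 0.15 j [-1.34  0.31  0.05  1.3   0.    1.43]
```

>>> carry_out:
  plan:
    - {"x": -0.4975, "y": -0.5477, "z": 0.011, "ax": 0, "ay": 0, "az": -1.99, "hand": 1}
    - {"x": -0.4975, "y": -0.5477, "z": 0.011, "ax": 0, "ay": 0, "az": -1.99, "hand": 1}
    - {"x": -0.4975, "y": -0.5477, "z": 0.011, "ax": 0, "ay": 0, "az": -1.99, "hand": 1}
    - {"x": -0.4975, "y": -0.5477, "z": 0.011, "ax": 0, "ay": 0, "az": -1.99, "hand": 1}
    - {"x": -0.4975, "y": -0.5477, "z": 0.011, "ax": 0, "ay": 0, "az": -1.99, "hand": 1}
    - {"x": -0.4975, "y": -0.5477, "z": 0.011, "ax": 0, "ay": 0, "az": -1.99, "hand": 1}
    - {"x": -0.4975, "y": -0.5477, "z": 0.011, "ax": 0, "ay": 0, "az": -1.99, "hand": 1}
    - {"x": -0.4975, "y": -0.5477, "z": 0.011, "ax": 0, "ay": 0, "az": -1.99, "hand": 1}
    - {"x": -0.4975, "y": -0.5477, "z": 0.011, "ax": 0, "ay": 0, "az": -1.99, "hand": 1}
    - {"x": -0.4975, "y": -0.5477, "z": 0.011, "ax": 0, "ay": 0, "az": -1.99, "hand": 1}
    - {"x": -0.4975, "y": -0.5477, "z": 0.011, "ax": 0, "ay": 0, "az": -1.99, "hand": 1}
    - {"x": -0.4975, "y": -0.5477, "z": 0.011, "ax": 0, "ay": 0, "az": -1.99, "hand": 1}

```text
clock: 1.15
tcp_pos: [0.4312, -0.0886, 0.224]
orientation: [-0.0, 0.989, 0.15, 0.0]
wrist_force: [1.3, -0.6, 0.7]
finger_gap: 0.0852
```

```bash
python3 - <<'E'
from h import *
delta([.539,.124,.22],np.pi/4)
E
```

```text
shift [ 0.166  -0.171   0.0042] turn [-0.0006 -0.0007 -0.4844] clock 1.15 j [-0.39  0.06 -0.29  1.23  0.    0.88]
```

>>> carry_out:
  plan:
    - {"x": 0.166, "y": -0.171, "z": 0.004, "ax": 0, "ay": 0, "az": -0.484, "hand": 1}
    - {"x": 0.166, "y": -0.171, "z": 0.004, "ax": 0, "ay": 0, "az": -0.484, "hand": 1}
    - {"x": 0.166, "y": -0.171, "z": 0.004, "ax": 0, "ay": 0, "az": -0.484, "hand": 1}
    - {"x": 0.166, "y": -0.171, "z": 0.004, "ax": 0, "ay": 0, "az": -0.484, "hand": 1}
    - {"x": 0.166, "y": -0.171, "z": 0.004, "ax": 0, "ay": 0, "az": -0.484, "hand": 1}
    - {"x": 0.166, "y": -0.171, "z": 0.004, "ax": 0, "ay": 0, "az": -0.484, "hand": 1}
    - {"x": 0.166, "y": -0.171, "z": 0.004, "ax": 0, "ay": 0, "az": -0.484, "hand": 1}
    - {"x": 0.166, "y": -0.171, "z": 0.004, "ax": 0, "ay": 0, "az": -0.484, "hand": 1}
    - {"x": 0.166, "y": -0.171, "z": 0.004, "ax": 0, "ay": 0, "az": -0.484, "hand": 1}

```text
clock: 1.9
tcp_pos: [0.5384, 0.1238, 0.2197]
orientation: [-0.0, 0.924, 0.383, -0.0]
wrist_force: [0.2, -0.4, 0.1]
finger_gap: 0.0851
```

```bash
cat >> h.py <<'E'
import json
def snap(cam,name):
    m=viewer.camera_model(cam); im=viewer.read_camera(cam)[:,:,::-1]
    cv2.imwrite(f"pics/{name}.png",im); json.dump({k:np.array(v).tolist() for k,v in m.items()},open(f"pics/{name}.json","w")); return m,im
def lm(name): return json.load(open(f"pics/{name}.json"))
def crop(name,x0,y0,x1,y1,f):
    im=cv2.imread(f"pics/{name}.png")[y0:y1,x0:x1]; cv2.imwrite(f"pics/{name}_c.png",cv2.resize(im,None,fx=f,fy=f,interpolation=cv2.INTER_CUBIC))
E
python3 - <<'E'
from h import *
snap("wrist","w1"); p,r,s=pose(); print(p,s["clock"])
E
```

```text
[0.53834652 0.12329645 0.21993166] 1.95
```

View pics/w1.png

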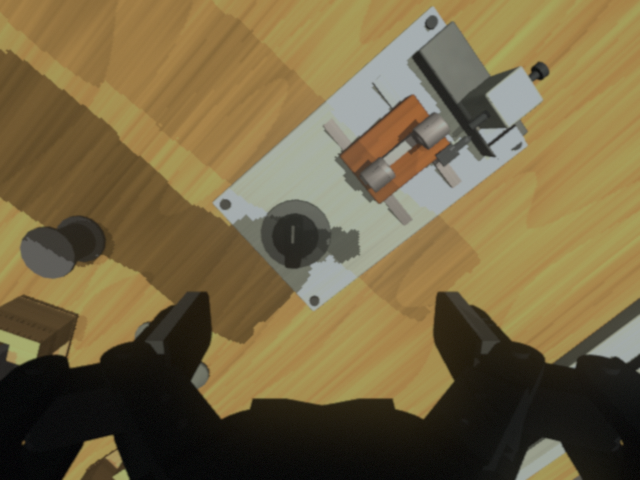

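```bash
python3 - <<'E'
from h import *
crop("w1",205,150,365,320,3.5)
import shutil; shutil.move("pics/w1_c.png","pics/w1a.png")
crop("w1",325,0,555,230,2.6)
E
```

```text
(no output)
```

View pics/w1a.png

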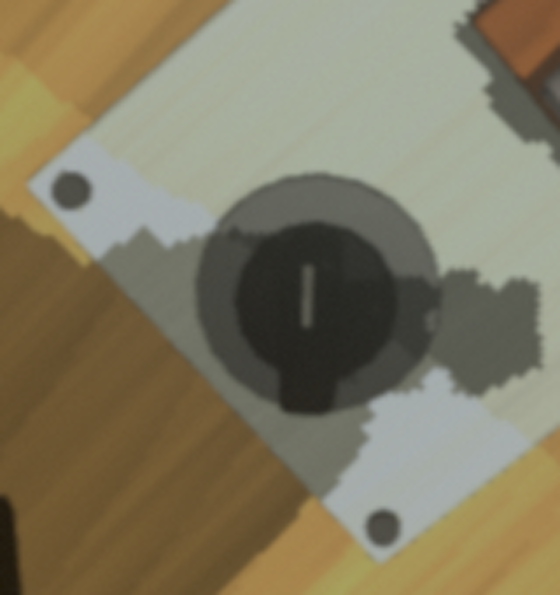

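View pics/w1_c.png

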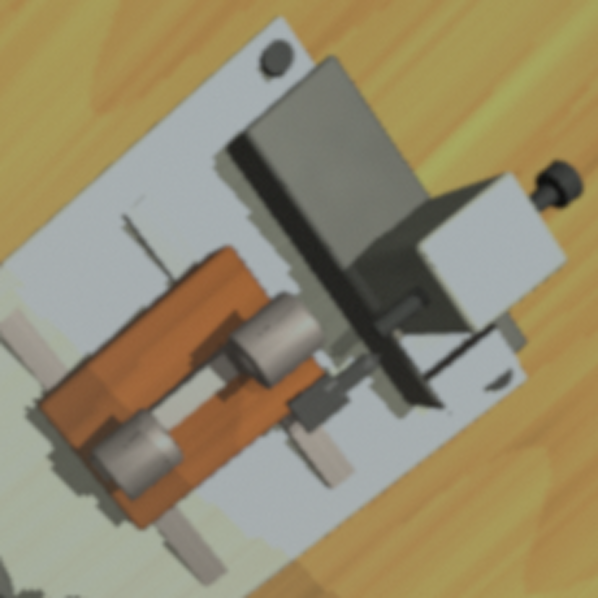

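```bash
python3 - <<'E'
from h import *
m=lm("w1")
C=np.array([[75,100,12],[75,-160,12],[-75,-160,12],[-75,100,12]])/1000
a=lambda u:np.array(u)/3.5+[205,150]-.36
b=lambda u:np.array(u)/2.6+[325,0]-.3
uv=np.array([b((526,378)),a((380,562)),a((27,184)),b((282,17))])
v,e=fit([(m,C,uv)],[.55,.2,-.08]);print(np.round(v,4),np.round(e,1).tolist())
def inj(P): 
    d=P[:2]-v[:2];c,s=np.cos(v[2]),np.sin(v[2]);return np.round([c*d[0]+s*d[1],-s*d[0]+c*d[1]],4)
w=[ray(m,a(u),.056) for u in [(307,265),(307,327)]];print("line",w, inj(w[0]),inj(w[1]),np.arctan2(*(w[0]-w[1])[[1,0]]))
w=[ray(m,a(u),.056) for u in [(281,412),(334,412),(307,412)]];print("barend",[inj(x) for x in w])
print("tip",[inj(ray(m,b(u),.041)) for u in [(375,362)]],"mark",[inj(ray(m,b(u),.041)) for u in [(428,377),(495,328)]])
print("knuck",[inj(ray(m,b(u),.085)) for u in [(275,325),(135,442)]])
k=loc(*v,[0,-.118,0])[0];print(k, proj(m,[[k[0],k[1],.056]])); 
E
```

```text
[ 0.5494  0.2038 -0.0836] [[2.5, 0.3], [-0.3, 2.2], [-1.9, 0.4], [0.2, -2.4]]
line [array([0.52677365, 0.09992197, 0.056     ]), array([0.53759125, 0.08867155, 0.056     ])] [-0.0139 -0.1054] [-0.0022 -0.1157] 2.3365841987125053
barend [array([ 0.0102, -0.1352]), array([ 0.0187, -0.1251]), array([ 0.0144, -0.1303])]
tip [array([0.0272, 0.0528])] mark [array([0.0421, 0.0632]), array([0.0431, 0.0879])]
knuck [array([-0.0098,  0.0251]), array([-0.0095, -0.0238])]
[0.53959152 0.08620291 0.        ] [[292.04059769 246.60017551]]
```

```bash
python3 - <<'E'
from h import *
delta([.539,.087,.11],.766)
E
```

```text
shift [-0.0252  0.0263  0.1099] turn [-0.001   0.0002  0.0184] clock 1.95 j [ 0.08  0.27 -0.04  1.26  0.    0.87]
```

>>> carry_out:
  plan:
    - {"x": -0.025, "y": 0.026, "z": 0.04, "ax": 0, "ay": 0, "az": 0.018, "hand": 1}
    - {"x": -0.025, "y": 0.026, "z": 0.08, "ax": 0, "ay": 0, "az": 0.018, "hand": 1}
    - {"x": -0.025, "y": 0.026, "z": 0.11, "ax": 0, "ay": 0, "az": 0.018, "hand": 1}
    - {"x": -0.025, "y": 0.026, "z": 0.11, "ax": 0, "ay": 0, "az": 0.018, "hand": 1}
    - {"x": -0.025, "y": 0.026, "z": 0.11, "ax": 0, "ay": 0, "az": 0.018, "hand": 1}

```text
clock: 2.37
tcp_pos: [0.5365, 0.0859, 0.1088]
orientation: [-0.001, 0.928, 0.373, -0.003]
wrist_force: [-0.1, -0.5, 0.3]
finger_gap: 0.0855
```

```bash
python3 - <<'E'
from h import *
m,im=snap("wrist","w2"); p,r,s=pose(); print(p,s["clock"])
# projected tcp line
for z in (.056,.049): print(z,proj(m,[[p[0],p[1],z]]))
E
```

```text
[0.53881593 0.08635744 0.11104104] 2.4167
0.056 [[325.6821435  260.32589318]]
0.049 [[325.63112775 256.33845704]]
```

View pics/w2.png

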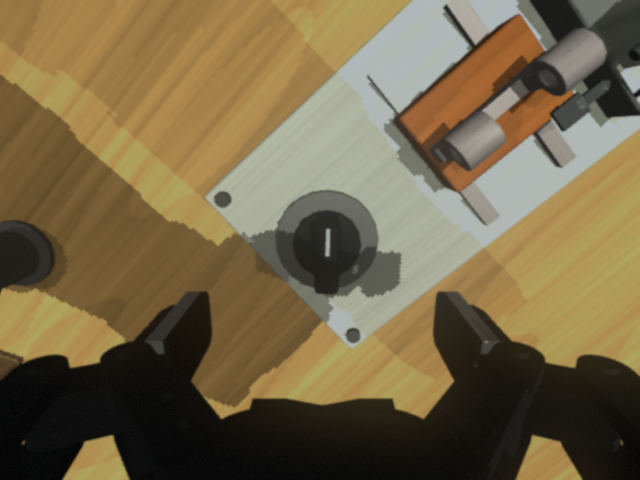

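>>> carry_out:
  plan:
    - {"x": 0.001, "y": -0.001, "z": 0.03, "ax": 0, "ay": 0, "az": 0, "hand": 1}
    - {"x": 0.001, "y": -0.001, "z": 0.06, "ax": 0, "ay": 0, "az": 0, "hand": 1}
    - {"x": 0.001, "y": -0.001, "z": 0.079, "ax": 0, "ay": 0, "az": 0, "hand": 1}
    - {"x": 0.001, "y": -0.001, "z": 0.079, "ax": 0, "ay": 0, "az": 0, "hand": 0.6}
    - {"x": 0.001, "y": -0.001, "z": 0.079, "ax": 0, "ay": 0, "az": 0, "hand": 0.3}
    - {"x": 0.001, "y": -0.001, "z": 0.079, "ax": 0, "ay": 0, "az": 0, "hand": 0.3}
    - {"x": 0.001, "y": -0.001, "z": 0.079, "ax": 0, "ay": 0, "az": 0, "hand": 0.0}
    - {"x": 0.001, "y": -0.001, "z": 0.079, "ax": 0, "ay": 0, "az": 0, "hand": 0.0}
    - {"x": 0.001, "y": -0.001, "z": 0.079, "ax": 0, "ay": 0, "az": 0, "hand": 0.0}
    - {"x": 0.001, "y": -0.001, "z": 0.079, "ax": 0, "ay": 0, "az": 0, "hand": 0.0}
  squeeze: 40

```text
clock: 3.25
tcp_pos: [0.5391, 0.087, 0.0338]
orientation: [0.001, 0.928, 0.373, -0.0]
wrist_force: [-3.5, -4.1, 9.5]
finger_gap: 0.0131
```

```bash
python3 - <<'E'
from h import *
p,r,s=pose(); print(s); x=r.apply([1,0,0]);print(np.arctan2(x[1],x[0]))
E
```

```text
{'clock': 3.25, 'joint_pos': array([ 0.01372017,  0.39878437, -0.34556378,  0.82626966, -0.00150401,
        0.82021636]), 'qvel': array([-5.57242375e-05, -5.98087991e-04, -2.00698755e-03,  3.56926181e-04,
        3.47975892e-03, -3.09928255e-04]), 'tau': array([ 1.71689272e+00, -4.31619501e+01,  2.38658631e+01, -1.43232498e+00,
        9.39226449e-01,  1.95274036e-02]), 'tcp_pos': array([0.53913712, 0.0869535 , 0.03377784]), 'orientation': array([ 7.33687589e-04,  9.27864744e-01,  3.72916133e-01, -1.87566648e-04]), 'wrist_force': array([-3.52040098, -4.08508175,  9.52204514]), 'ft_torque': array([-0.64981172,  0.64825366,  0.05356845]), 'finger_gap': 0.013120632902169813}
0.7642994546428299
```

>>> carry_out:
  plan:
    - {"x": 0, "y": 0, "z": 0, "ax": 0, "ay": 0, "az": 0.1, "hand": 0}
    - {"x": 0, "y": 0, "z": 0, "ax": 0, "ay": 0, "az": 0.2, "hand": 0}
    - {"x": 0, "y": 0, "z": 0, "ax": 0, "ay": 0, "az": 0.3, "hand": 0}
    - {"x": 0, "y": 0, "z": 0, "ax": 0, "ay": 0, "az": 0.4, "hand": 0}
    - {"x": 0, "y": 0, "z": 0, "ax": 0, "ay": 0, "az": 0.5, "hand": 0}
    - {"x": 0, "y": 0, "z": 0, "ax": 0, "ay": 0, "az": 0.6, "hand": 0}
    - {"x": 0, "y": 0, "z": 0, "ax": 0, "ay": 0, "az": 0.7, "hand": 0}
    - {"x": 0, "y": 0, "z": 0, "ax": 0, "ay": 0, "az": 0.8, "hand": 0}
    - {"x": 0, "y": 0, "z": 0, "ax": 0, "ay": 0, "az": 0.9, "hand": 0}
    - {"x": 0, "y": 0, "z": 0, "ax": 0, "ay": 0, "az": 1.0, "hand": 0}
    - {"x": 0, "y": 0, "z": 0, "ax": 0, "ay": 0, "az": 1.1, "hand": 0}
    - {"x": 0, "y": 0, "z": 0, "ax": 0, "ay": 0, "az": 1.1, "hand": 0}

```text
clock: 4.25
tcp_pos: [0.5398, 0.0869, 0.0339]
orientation: [0.001, 0.986, -0.168, 0.001]
wrist_force: [2.3, 0.5, -4.7]
finger_gap: 0.0131
```

```bash
python3 - <<'E'
from h import *
snap("top","t3");snap("side","s3");snap("wrist","w3");p,r,s=pose(); print(p,s["clock"],s["wrist_force"],s["ft_torque"],s["joint_pos"]); x=r.apply([1,0,0]);print(np.arctan2(x[1],x[0]))
E
```

```text
[0.53978994 0.08691314 0.0338974 ] 4.4 [ 2.98557086  0.02677719 -5.0840633 ] [ 0.03470239 -0.77446598 -0.0270328 ] [ 1.36116636e-02  3.98868071e-01 -3.45078669e-01  8.25516598e-01
 -1.47274929e-03  1.91775044e+00]
-0.3333426168842337
```

View pics/w3.png

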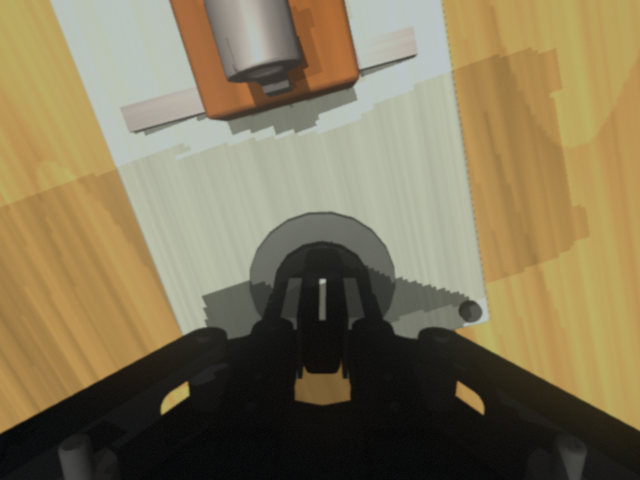

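View pics/t3.png

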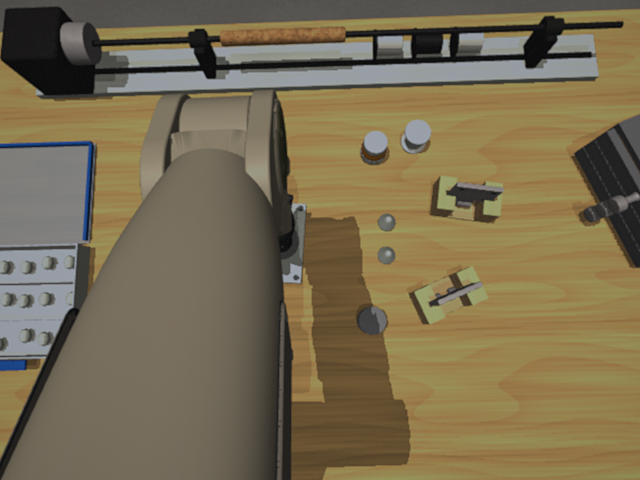

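View pics/s3.png

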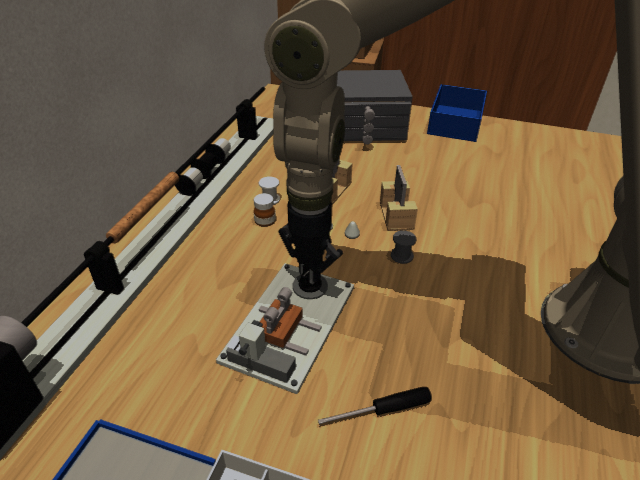

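>>> carry_out:
  plan:
    - {"x": 0, "y": 0, "z": 0, "ax": 0, "ay": 0, "az": 0.1, "hand": 0}
    - {"x": 0, "y": 0, "z": 0, "ax": 0, "ay": 0, "az": 0.2, "hand": 0}
    - {"x": 0, "y": 0, "z": 0, "ax": 0, "ay": 0, "az": 0.3, "hand": 0}
    - {"x": 0, "y": 0, "z": 0, "ax": 0, "ay": 0, "az": 0.39, "hand": 0}
    - {"x": 0, "y": 0, "z": 0, "ax": 0, "ay": 0, "az": 0.39, "hand": 0}
    - {"x": 0, "y": 0, "z": 0, "ax": 0, "ay": 0, "az": 0.39, "hand": 0}

```text
clock: 4.9
tcp_pos: [0.54, 0.0868, 0.0339]
orientation: [0.001, 0.936, -0.352, 0.001]
wrist_force: [3.3, -0.1, -5.8]
finger_gap: 0.0131
```

```bash
python3 - <<'E'
from h import *
p,r,s=pose(); print(p,s["clock"],s["wrist_force"],s["ft_torque"],s["joint_pos"]); x=r.apply([1,0,0]);print(np.arctan2(x[1],x[0]))
E
```

```text
[0.53996587 0.08679379 0.03386929] 4.9 [ 3.30068112 -0.14593761 -5.77515871] [-0.1723598  -0.64850283 -0.04786033] [ 1.35518178e-02  3.98997085e-01 -3.44956825e-01  8.25260704e-01
 -1.77041561e-03  2.30414029e+00]
-0.71979324211071
```

>>> carry_out:
  plan:
    - {"x": 0, "y": 0, "z": 0, "ax": 0, "ay": 0, "az": 0, "hand": 0.5}
    - {"x": 0, "y": 0, "z": 0, "ax": 0, "ay": 0, "az": 0, "hand": 1}
    - {"x": 0, "y": 0, "z": 0, "ax": 0, "ay": 0, "az": 0, "hand": 1}
    - {"x": 0, "y": 0, "z": 0, "ax": 0, "ay": 0, "az": 0, "hand": 1}
    - {"x": 0, "y": 0, "z": -0.04, "ax": 0, "ay": 0, "az": 0, "hand": 1}
    - {"x": 0, "y": 0, "z": -0.08, "ax": 0, "ay": 0, "az": 0, "hand": 1}
    - {"x": 0, "y": 0, "z": -0.1, "ax": 0, "ay": 0, "az": 0, "hand": 1}
    - {"x": 0, "y": 0, "z": -0.1, "ax": 0, "ay": 0, "az": 0, "hand": 1}

```text
clock: 5.57
tcp_pos: [0.5433, 0.0871, 0.1396]
orientation: [-0.001, 0.936, -0.352, 0.005]
wrist_force: [0.5, -0.1, 0.2]
finger_gap: 0.0852
```

```bash
python3 - <<'E'
from h import *
m=viewer.camera_model("wrist"); p,r,s=pose(); T=np.array(m["T"])
A=np.eye(4);A[:3,:3]=r.as_matrix();A[:3,3]=p
X=np.linalg.inv(A)@T
np.save("X.npy",X)
pt=loc(.5494,.2025,-.0836,[[.042,.056,.041]])[0];print(pt)
def px(v):
    B=np.eye(4);B[:3,:3]=down(-.0836).as_matrix();B[:3,3]=[v[0],v[1],.15]
    return proj(dict(m,T=B@X),[pt])[0]-[320,200]
v=least_squares(px,[.58,.18]).x;print(v)
delta([v[0],v[1],.15],-.0836)
E
```

```text
[0.59592947 0.25479731 0.041     ]
[0.59528493 0.23226798]
shift [-0.0563 -0.1435 -0.01  ] turn [-0.003  -0.011  -0.6354] clock 5.57 j [ 0.01  0.3  -0.2   1.06 -0.    2.3 ]
```

>>> carry_out:
  plan:
    - {"x": -0.056, "y": -0.143, "z": -0.01, "ax": -0.003, "ay": -0.011, "az": -0.635, "hand": 1}
    - {"x": -0.056, "y": -0.143, "z": -0.01, "ax": -0.003, "ay": -0.011, "az": -0.635, "hand": 1}
    - {"x": -0.056, "y": -0.143, "z": -0.01, "ax": -0.003, "ay": -0.011, "az": -0.635, "hand": 1}
    - {"x": -0.056, "y": -0.143, "z": -0.01, "ax": -0.003, "ay": -0.011, "az": -0.635, "hand": 1}
    - {"x": -0.056, "y": -0.143, "z": -0.01, "ax": -0.003, "ay": -0.011, "az": -0.635, "hand": 1}
    - {"x": -0.056, "y": -0.143, "z": -0.01, "ax": -0.003, "ay": -0.011, "az": -0.635, "hand": 1}
    - {"x": -0.056, "y": -0.143, "z": -0.01, "ax": -0.003, "ay": -0.011, "az": -0.635, "hand": 1}
    - {"x": -0.056, "y": -0.143, "z": -0.01, "ax": -0.003, "ay": -0.011, "az": -0.635, "hand": 1}

```text
clock: 6.23
tcp_pos: [0.5944, 0.2309, 0.1492]
orientation: [0.0, 0.999, -0.044, -0.001]
wrist_force: [0.2, -0.1, -0.4]
finger_gap: 0.0853
```

```bash
python3 - <<'E'
from h import *
snap("wrist","w4"); p,r,s=pose(); print(p,s["clock"])
crop("w4",220,100,460,330,3.2)
E
```

```text
[0.59458305 0.23062805 0.14950493] 6.2833
```

View pics/w4.png

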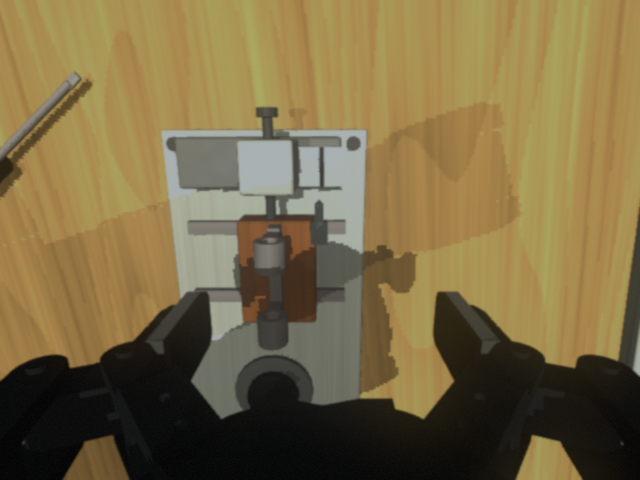

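View pics/w4_c.png

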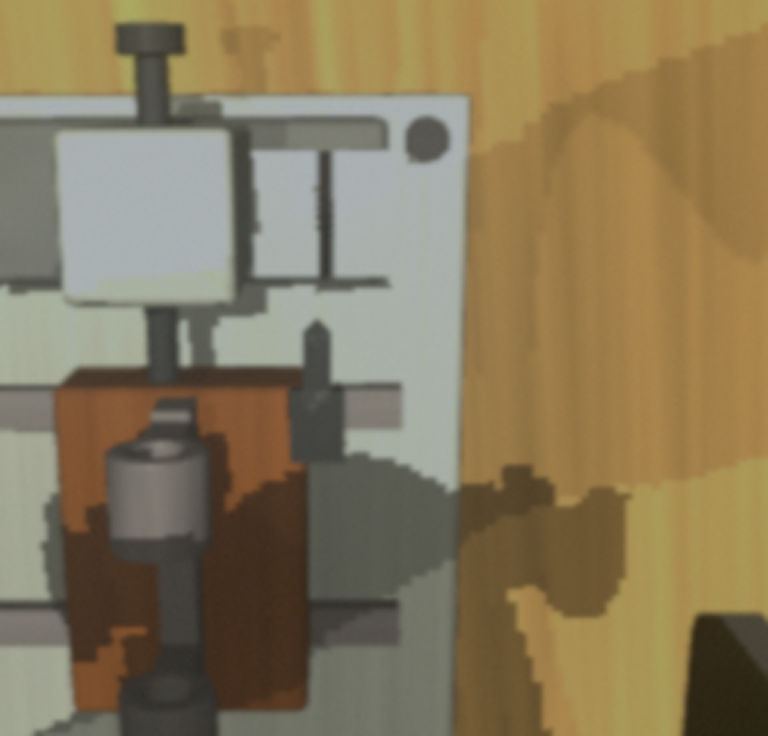

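```bash
python3 - <<'E'
from h import *
m=lm("w4"); b=lambda u:np.array(u)/3.2+[220,100]-.35
C=np.array([[75,100,12],[-75,100,12]])/1000
th=-.0836
def dirs(): pass
f=lambda u,z=.041: ray(m,b(u),z)[:2]
J=lambda P:np.array([np.cos(th)*(P[0]-.5494)+np.sin(th)*(P[1]-.2025),-np.sin(th)*(P[0]-.5494)+np.cos(th)*(P[1]-.2025)])
for n,u,z in [("mark0",(325,150),.041),("mark1",(327,278),.041),("tip",(317,322),.041),("edge",(468,97),.012),("edge",(453,700),.012),("pinL",(147,345),.075),("pinR",(178,345),.075),("pin tipL",(149,380),.075),("pin tipR",(178,380),.075),("knL",(107,460),.075),("knR",(208,460),.075),("knL",(112,540),.075),("knR",(207,540),.075),("kn2L",(120,690),.075),("kn2R",(216,690),.075)]:
    print(n,np.round(J(f(u,z))*1000,1))
p,r,s=pose();x=r.apply([1,0,0]);print(np.arctan2(x[1],x[0]))
E
```

```text
mark0 [42.1 89.9]
mark1 [42.4 63.7]
tip [40.3 54.3]
edge [ 74.2 100.4]
edge [ 74.6 -49.9]
pinL [ 9.3 56.1]
pinR [15.  56.1]
pin tipL [ 9.4 49.5]
pin tipR [14.8 49.5]
knL [ 0.8 34. ]
knR [19.9 34. ]
knL [ 0.9 17.9]
knR [19.2 17.9]
kn2L [  0.9 -14. ]
kn2R [ 20.1 -14.1]
-0.08738819045534209
```

```bash
python3 - <<'E'
from h import *
delta([.5398,.087,.135],-.72)
E
```

```text
shift [-0.042   0.1479  0.0146] turn [0.0009 0.0009 0.6326] clock 6.28 j [ 0.24  0.47  0.07  1.18 -0.    1.9 ]
```

>>> carry_out:
  plan:
    - {"x": -0.042, "y": 0.148, "z": 0.014, "ax": 0.001, "ay": 0.001, "az": 0.633, "hand": 1}
    - {"x": -0.042, "y": 0.148, "z": 0.014, "ax": 0.001, "ay": 0.001, "az": 0.633, "hand": 1}
    - {"x": -0.042, "y": 0.148, "z": 0.014, "ax": 0.001, "ay": 0.001, "az": 0.633, "hand": 1}
    - {"x": -0.042, "y": 0.148, "z": 0.014, "ax": 0.001, "ay": 0.001, "az": 0.633, "hand": 1}
    - {"x": -0.042, "y": 0.148, "z": 0.014, "ax": 0.001, "ay": 0.001, "az": 0.633, "hand": 1}
    - {"x": -0.042, "y": 0.148, "z": 0.014, "ax": 0.001, "ay": 0.001, "az": 0.633, "hand": 1}
    - {"x": -0.042, "y": 0.148, "z": 0.014, "ax": 0.001, "ay": 0.001, "az": 0.633, "hand": 1}
    - {"x": -0.042, "y": 0.148, "z": 0.014, "ax": 0.001, "ay": 0.001, "az": 0.633, "hand": 1}

```text
clock: 6.95
tcp_pos: [0.5401, 0.0869, 0.136]
orientation: [-0.0, 0.936, -0.352, 0.0]
wrist_force: [1.4, -0.4, -0.0]
finger_gap: 0.0853
```

```bash
python3 - <<'E'
from h import *
delta([.5398,.087,.033],-.72)
m,im=snap("wrist","w5"); p,r,s=pose(); print(p,s["clock"])
# bar orientation
print(proj(m,[[p[0],p[1],.056]]))
crop("w5",240,160,420,330,3.4)
E
```

```text
shift [-0.0004  0.0002  0.103 ] turn [-0.0008 -0.0005  0.0016] clock 6.95 j [ 0.01  0.31 -0.2   1.06  0.    2.3 ]
[0.54018918 0.08720712 0.1358858 ] 7.0
[[321.38146626 243.5236022 ]]
```

View pics/w5_c.png

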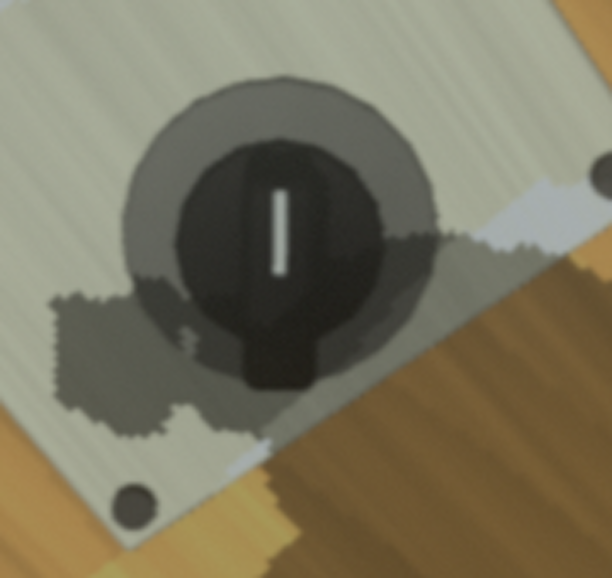

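>>> carry_out:
  plan:
    - {"x": 0, "y": 0, "z": 0.035, "ax": 0, "ay": 0, "az": 0, "hand": 1}
    - {"x": 0, "y": 0, "z": 0.07, "ax": 0, "ay": 0, "az": 0, "hand": 1}
    - {"x": 0, "y": 0, "z": 0.102, "ax": 0, "ay": 0, "az": 0, "hand": 0.7}
    - {"x": 0, "y": 0, "z": 0.102, "ax": 0, "ay": 0, "az": 0, "hand": 0.4}
    - {"x": 0, "y": 0, "z": 0.102, "ax": 0, "ay": 0, "az": 0, "hand": 0.2}
    - {"x": 0, "y": 0, "z": 0.102, "ax": 0, "ay": 0, "az": 0, "hand": 0}
    - {"x": 0, "y": 0, "z": 0.102, "ax": 0, "ay": 0, "az": 0, "hand": 0}
    - {"x": 0, "y": 0, "z": 0.102, "ax": 0, "ay": 0, "az": 0, "hand": 0}
    - {"x": 0, "y": 0, "z": 0.102, "ax": 0, "ay": 0, "az": 0, "hand": 0}
  squeeze: 50

```text
clock: 7.75
tcp_pos: [0.5415, 0.0882, 0.0364]
orientation: [-0.002, 0.936, -0.351, 0.001]
wrist_force: [-2.7, 3.4, 6.3]
finger_gap: 0.0128
```

>>> carry_out:
  plan:
    - {"x": 0, "y": 0, "z": 0, "ax": 0, "ay": 0, "az": 0.07, "hand": 0}
    - {"x": 0, "y": 0, "z": 0, "ax": 0, "ay": 0, "az": 0.14, "hand": 0}
    - {"x": 0, "y": 0, "z": 0, "ax": 0, "ay": 0, "az": 0.195, "hand": 0}
    - {"x": 0, "y": 0, "z": 0, "ax": 0, "ay": 0, "az": 0.195, "hand": 0}
    - {"x": 0, "y": 0, "z": 0, "ax": 0, "ay": 0, "az": 0.195, "hand": 0}

```text
clock: 8.17
tcp_pos: [0.5417, 0.0879, 0.0366]
orientation: [-0.002, 0.898, -0.44, 0.002]
wrist_force: [1.6, -2.0, -9.4]
finger_gap: 0.0128
```

```bash
python3 - <<'E'
from h import *
p,r,s=pose(); print(p,s["clock"],s["wrist_force"],s["joint_pos"],s["finger_gap"]); x=r.apply([1,0,0]);print(np.arctan2(x[1],x[0]))
E
```

```text
[0.54169805 0.08791731 0.03655817] 8.1667 [ 1.62822898 -2.0095437  -9.35184678] [ 1.37470374e-02  3.96825374e-01 -3.40508974e-01  8.29057801e-01
  1.54062415e-03  2.49552169e+00] 0.012778453081878905
-0.9109780882965366
```

Release and look again from the same viewpoint.

>>> carry_out:
  plan:
    - {"x": 0, "y": 0, "z": 0, "ax": 0, "ay": 0, "az": 0, "hand": 0.5}
    - {"x": 0, "y": 0, "z": 0, "ax": 0, "ay": 0, "az": 0, "hand": 1}
    - {"x": 0, "y": 0, "z": 0, "ax": 0, "ay": 0, "az": 0, "hand": 1}
    - {"x": 0, "y": 0, "z": 0, "ax": 0, "ay": 0, "az": 0, "hand": 1}
    - {"x": 0, "y": 0, "z": -0.04, "ax": 0, "ay": 0, "az": 0, "hand": 1}
    - {"x": 0, "y": 0, "z": -0.08, "ax": 0, "ay": 0, "az": 0, "hand": 1}
    - {"x": 0, "y": 0, "z": -0.11, "ax": 0, "ay": 0, "az": 0, "hand": 1}
    - {"x": 0, "y": 0, "z": -0.11, "ax": 0, "ay": 0, "az": 0, "hand": 1}

```text
clock: 8.83
tcp_pos: [0.5455, 0.088, 0.1541]
orientation: [-0.005, 0.898, -0.44, 0.007]
wrist_force: [0.5, 0.1, -0.1]
finger_gap: 0.0854
```

```bash
python3 - <<'E'
from h import *
delta([.593,.19,.15],-.0836)
E
```

```text
shift [-0.0515 -0.1     0.005 ] turn [-0.0099 -0.014  -0.8268] clock 8.83 j [ 0.01  0.29 -0.18  1.09  0.    2.49]
```

>>> carry_out:
  plan:
    - {"x": -0.051, "y": -0.11, "z": 0.005, "ax": -0.01, "ay": -0.014, "az": -0.827, "hand": 1}
    - {"x": -0.051, "y": -0.11, "z": 0.005, "ax": -0.01, "ay": -0.014, "az": -0.827, "hand": 1}
    - {"x": -0.051, "y": -0.11, "z": 0.005, "ax": -0.01, "ay": -0.014, "az": -0.827, "hand": 1}
    - {"x": -0.051, "y": -0.11, "z": 0.005, "ax": -0.01, "ay": -0.014, "az": -0.827, "hand": 1}
    - {"x": -0.051, "y": -0.11, "z": 0.005, "ax": -0.01, "ay": -0.014, "az": -0.827, "hand": 1}
    - {"x": -0.051, "y": -0.11, "z": 0.005, "ax": -0.01, "ay": -0.014, "az": -0.827, "hand": 1}
    - {"x": -0.051, "y": -0.11, "z": 0.005, "ax": -0.01, "ay": -0.014, "az": -0.827, "hand": 1}
    - {"x": -0.051, "y": -0.11, "z": 0.005, "ax": -0.01, "ay": -0.014, "az": -0.827, "hand": 1}
    - {"x": -0.051, "y": -0.11, "z": 0.005, "ax": -0.01, "ay": -0.014, "az": -0.827, "hand": 1}

```text
clock: 9.58
tcp_pos: [0.6011, 0.1958, 0.1501]
orientation: [0.0, 0.999, -0.043, -0.0]
wrist_force: [-0.2, -0.2, 0.3]
finger_gap: 0.0854
```

```bash
python3 - <<'E'
from h import *
snap("wrist","w6"); p,r,s=pose(); print(p,s["clock"])
crop("w6",220,100,460,330,3.2)
E
```

```text
[0.60110427 0.19577455 0.15013036] 9.6333
```

View pics/w6_c.png

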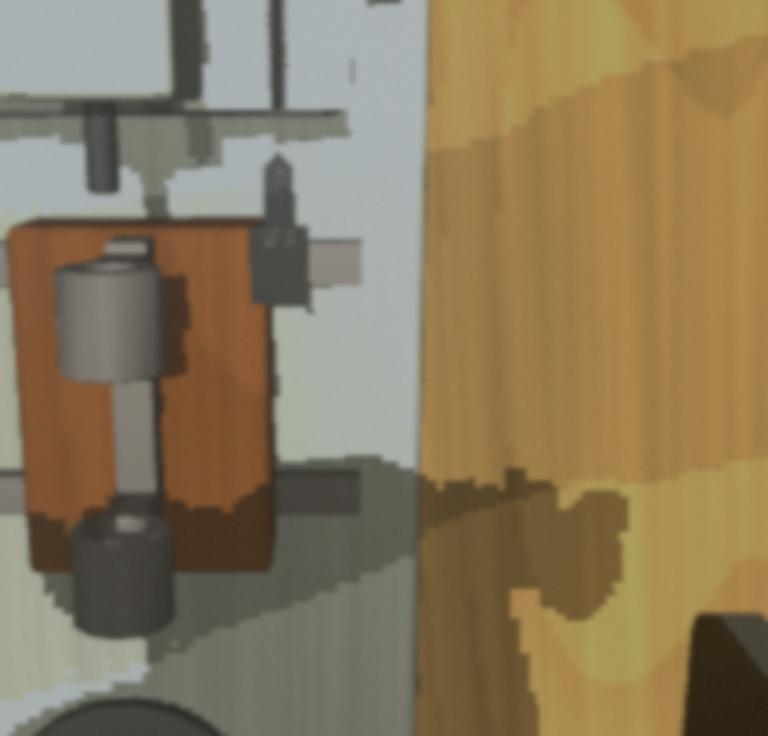

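```bash
python3 - <<'E'
from h import *
m=lm("w6"); b=lambda u:np.array(u)/3.2+[220,100]-.35
th=-.0836
J=lambda P:np.array([np.cos(th)*(P[0]-.5494)+np.sin(th)*(P[1]-.2025),-np.sin(th)*(P[0]-.5494)+np.cos(th)*(P[1]-.2025)])
for n,u,z in [("mark0",(277,5),.041),("mark1",(278,105),.041),("tip",(278.5,156),.041),("edge",(428,10),.012),("edge",(415,700),.012),("pin tipL",(88,185),.075),("pin tipR",(119,185),.075),("knL",(57,280),.075),("knR",(161,280),.075),("knL",(63,370),.075),("knR",(161,370),.075),("kn2L",(74,540),.075),("kn2R",(173,540),.075),("kn2L",(75,620),.075),("kn2R",(173,620),.075)]:
    print(n,np.round(J(ray(m,b(u),z))*1000,1))
crop("w6",285,80,335,165,9)
im=cv2.imread("pics/w6.png").mean(2)
for r in list(range(104,134,4))+list(range(146,170,2)): 
    row=im[r,295:320]; print(r,row.astype(int).tolist())
E
```

```text
mark0 [42.2 83.7]
mark1 [42.2 64.5]
tip [42.2 54.4]
edge [74.5 84.8]
edge [ 74.8 -84.4]
pin tipL [ 9.4 50.7]
pin tipR [15.  50.7]
knL [ 2.9 33.7]
knR [21.9 33.7]
knL [ 3.  16.9]
knR [21.2 16.9]
kn2L [  3.1 -16.7]
kn2R [ 22.3 -16.7]
kn2L [  2.3 -33.5]
kn2R [ 21.7 -33.5]
104 [176, 176, 176, 175, 175, 175, 174, 163, 138, 102, 75, 68, 80, 117, 154, 172, 175, 175, 176, 176, 176, 176, 176, 176, 177]
108 [175, 176, 175, 174, 175, 176, 175, 167, 144, 107, 76, 68, 80, 115, 154, 172, 175, 176, 176, 176, 176, 177, 176, 175, 176]
112 [175, 176, 176, 176, 176, 176, 175, 172, 154, 117, 80, 68, 78, 113, 151, 171, 176, 176, 176, 176, 175, 176, 177, 176, 176]
116 [176, 175, 176, 176, 175, 175, 176, 172, 156, 121, 82, 68, 72, 96, 139, 169, 176, 177, 176, 176, 175, 176, 176, 176, 175]
120 [176, 176, 176, 175, 176, 176, 176, 173, 158, 124, 83, 67, 72, 93, 130, 159, 172, 176, 177, 177, 176, 177, 177, 176, 176]
124 [175, 176, 177, 177, 175, 176, 176, 174, 158, 125, 83, 68, 74, 103, 144, 169, 175, 176, 176, 176, 175, 176, 177, 176, 175]
128 [176, 176, 176, 176, 176, 176, 175, 175, 166, 134, 89, 69, 73, 102
[... 959 characters left out ...]
 173, 173, 172, 160, 131, 97, 86, 86, 87, 86, 85, 85, 98, 135, 166, 173, 174, 174, 174, 174, 173, 174]
160 [173, 172, 173, 173, 173, 171, 158, 128, 91, 80, 79, 79, 79, 78, 77, 83, 110, 145, 167, 173, 174, 173, 174, 174, 174]
162 [172, 173, 171, 172, 173, 170, 158, 126, 88, 76, 77, 77, 77, 77, 76, 78, 98, 136, 166, 173, 174, 173, 173, 175, 173]
164 [172, 171, 172, 172, 172, 171, 157, 125, 89, 76, 74, 75, 77, 76, 75, 80, 97, 135, 165, 172, 173, 174, 174, 174, 173]
166 [163, 162, 162, 162, 163, 161, 150, 121, 87, 75, 76, 76, 76, 75, 76, 78, 95, 135, 165, 173, 173, 173, 173, 174, 174]
168 [83, 82, 82, 81, 82, 83, 83, 80, 75, 74, 75, 75, 75, 76, 75, 76, 92, 132, 163, 171, 173, 174, 173, 173, 173]
```

View pics/w6_c.png

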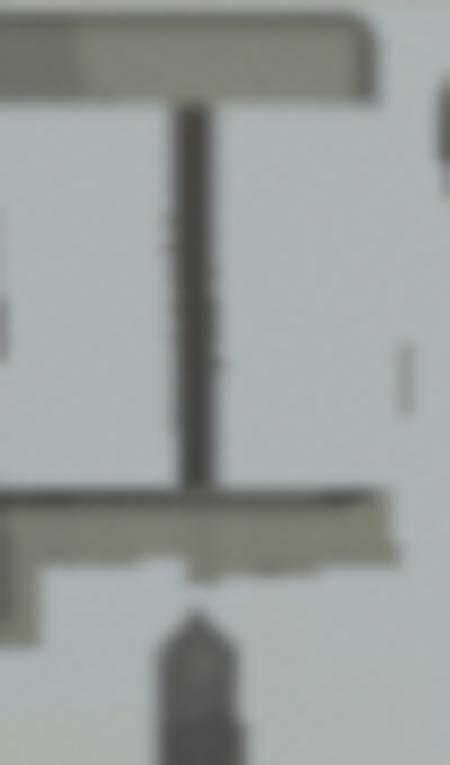

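```bash
python3 - <<'E'
from h import *
delta([.604,-.2535,.225],-.149)
E
```

```text
shift [ 0.0413  0.4474 -0.0749] turn [0.     0.0001 0.0634] clock 9.63 j [0.19 0.46 0.06 1.17 0.   1.84]
```

>>> carry_out:
  plan:
    - {"x": 0, "y": 0.01, "z": -0.035, "ax": 0, "ay": 0, "az": 0, "hand": 1}
    - {"x": 0.01, "y": 0.04, "z": -0.065, "ax": 0, "ay": 0, "az": 0, "hand": 1}
    - {"x": 0.041, "y": 0.447, "z": -0.075, "ax": 0, "ay": 0, "az": 0.063, "hand": 1}
    - {"x": 0.041, "y": 0.447, "z": -0.075, "ax": 0, "ay": 0, "az": 0.063, "hand": 1}
    - {"x": 0.041, "y": 0.447, "z": -0.075, "ax": 0, "ay": 0, "az": 0.063, "hand": 1}
    - {"x": 0.041, "y": 0.447, "z": -0.075, "ax": 0, "ay": 0, "az": 0.063, "hand": 1}
    - {"x": 0.041, "y": 0.447, "z": -0.075, "ax": 0, "ay": 0, "az": 0.063, "hand": 1}
    - {"x": 0.041, "y": 0.447, "z": -0.075, "ax": 0, "ay": 0, "az": 0.063, "hand": 1}
    - {"x": 0.041, "y": 0.447, "z": -0.075, "ax": 0, "ay": 0, "az": 0.063, "hand": 1}
    - {"x": 0.041, "y": 0.447, "z": -0.075, "ax": 0, "ay": 0, "az": 0.063, "hand": 1}
    - {"x": 0.041, "y": 0.447, "z": -0.075, "ax": 0, "ay": 0, "az": 0.063, "hand": 1}
    - {"x": 0.041, "y": 0.447, "z": -0.075, "ax": 0, "ay": 0, "az": 0.063, "hand": 1}

```text
clock: 10.63
tcp_pos: [0.6032, -0.2563, 0.2254]
orientation: [0.0, 0.997, -0.076, 0.0]
wrist_force: [1.0, -0.1, -0.6]
finger_gap: 0.0854
```

>>> carry_out:
  plan:
    - {"x": 0, "y": 0.03, "z": 0, "ax": 0, "ay": 0, "az": 0, "hand": 1}
    - {"x": 0, "y": 0.03, "z": 0, "ax": 0, "ay": 0, "az": 0, "hand": 1}
    - {"x": 0, "y": 0.03, "z": 0, "ax": 0, "ay": 0, "az": 0, "hand": 1}

```text
clock: 10.88
tcp_pos: [0.5979, -0.2881, 0.2249]
orientation: [0.0, 0.997, -0.079, 0.0]
wrist_force: [-0.8, 0.0, -0.4]
finger_gap: 0.0855
```

```bash
python3 - <<'E'
from h import *
p,r,s=pose();m,im=snap("wrist","w7");  print(p,s["clock"],proj(m,[[p[0],p[1],.112]]))
x=r.apply([1,0,0]);print(np.arctan2(x[1],x[0]))
crop("w7",220,90,460,320,3.2)
E
```

```text
[ 0.59794973 -0.28814883  0.22492415] 10.8833 [[321.79930077 230.36433433]]
-0.15729300875481933
```

View pics/w7.png

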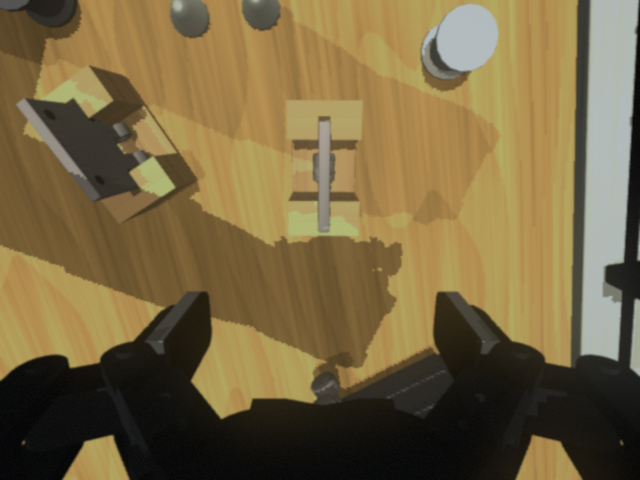

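View pics/w7_c.png

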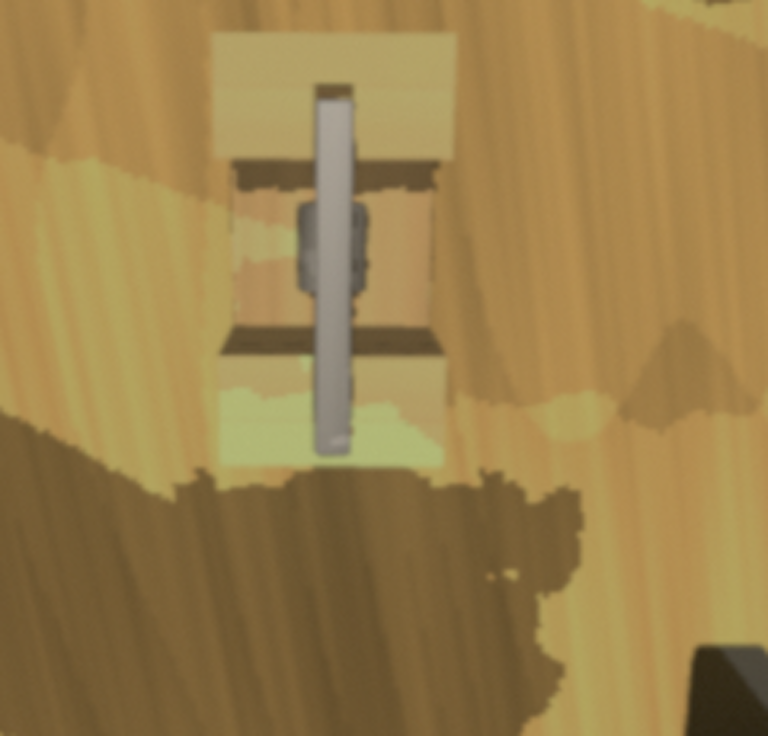

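```bash
python3 - <<'E'
from h import *
m=lm("w7"); b=lambda u:np.array(u)/3.2+[220,90]-.35
L=np.array([[4,38,112],[4,-38,112],[-4,38,112],[-4,-38,112]])/1000
uv=np.array([b(u) for u in [(353,98),(350,453),(317,100),(315,453)]])
v,e=fit([(m,L,uv)],[.604,-.2535,-.15]);print(np.round(v,4),np.round(e,1).tolist())
delta([v[0],v[1],.081],v[2])
E
```

```text
[ 0.6051 -0.2521 -0.1617] [[0.5, -0.4], [0.2, 0.9], [-0.5, -1.1], [-0.2, 0.8]]
shift [ 0.0015 -0.0351  0.1441] turn [-0.     -0.0002  0.0068] clock 10.93 j [-0.57  0.49  0.3   1.38  0.    1.16]
```

>>> carry_out:
  plan:
    - {"x": 0.001, "y": -0.035, "z": 0.03, "ax": 0, "ay": 0, "az": 0.007, "hand": 1}
    - {"x": 0.001, "y": -0.035, "z": 0.065, "ax": 0, "ay": 0, "az": 0.007, "hand": 1}
    - {"x": 0.001, "y": -0.035, "z": 0.1, "ax": 0, "ay": 0, "az": 0.007, "hand": 1}
    - {"x": 0.001, "y": -0.035, "z": 0.13, "ax": 0, "ay": 0, "az": 0.007, "hand": 1}
    - {"x": 0.0015, "y": -0.035, "z": 0.144, "ax": 0, "ay": 0, "az": 0.007, "hand": 1}
    - {"x": 0.0015, "y": -0.035, "z": 0.144, "ax": 0, "ay": 0, "az": 0.007, "hand": 1}
    - {"x": 0.0015, "y": -0.035, "z": 0.144, "ax": 0, "ay": 0, "az": 0.007, "hand": 0.6}
    - {"x": 0.0015, "y": -0.035, "z": 0.144, "ax": 0, "ay": 0, "az": 0.007, "hand": 0.35}
    - {"x": 0.0015, "y": -0.035, "z": 0.144, "ax": 0, "ay": 0, "az": 0.007, "hand": 0.3}

```text
clock: 11.68
tcp_pos: [0.6066, -0.2524, 0.0835]
orientation: [0.001, 0.997, -0.081, 0.002]
wrist_force: [-0.8, 0.0, 0.6]
finger_gap: 0.0512
```

```bash
python3 - <<'E'
from h import *
p,r,s=pose();print(p,s["finger_gap"],s["wrist_force"])
delta([.6051,-.2521,.081],-.1617)
m,im=snap("wrist","w8")
E
```

```text
[ 0.60657554 -0.25238162  0.08347418] 0.05120181547092803 [-0.80133982  0.01875545  0.55066371]
shift [-0.0015 -0.      0.0025] turn [ 0.0012 -0.0037  0.0003] clock 11.68 j [-0.52  0.54  0.02  1.05  0.    1.22]
```

View pics/w8.png

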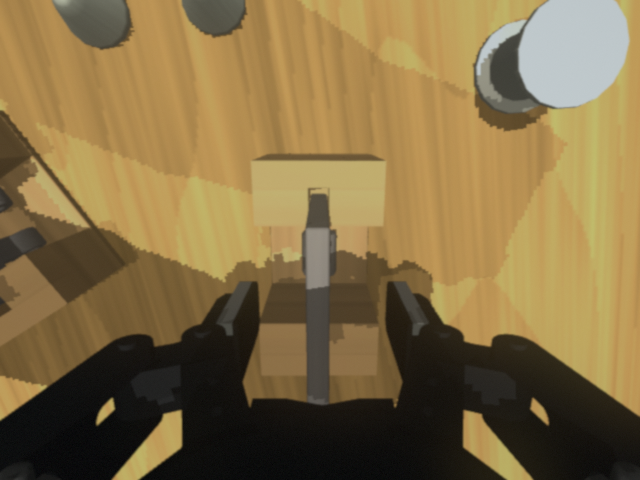

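>>> carry_out:
  plan:
    - {"x": -0.0015, "y": 0, "z": 0.0025, "ax": 0.001, "ay": -0.004, "az": 0, "hand": 0.3}
    - {"x": -0.0015, "y": 0, "z": 0.0025, "ax": 0.001, "ay": -0.004, "az": 0, "hand": 0.2}
    - {"x": -0.0015, "y": 0, "z": 0.0025, "ax": 0.001, "ay": -0.004, "az": 0, "hand": 0}
    - {"x": -0.0015, "y": 0, "z": 0.0025, "ax": 0.001, "ay": -0.004, "az": 0, "hand": 0}
    - {"x": -0.0015, "y": 0, "z": 0.0025, "ax": 0.001, "ay": -0.004, "az": 0, "hand": 0}
    - {"x": -0.0015, "y": 0, "z": 0.0025, "ax": 0.001, "ay": -0.004, "az": 0, "hand": 0}
    - {"x": -0.0015, "y": 0, "z": 0.0025, "ax": 0.001, "ay": -0.004, "az": 0, "hand": 0}
  squeeze: 60

```text
clock: 12.32
tcp_pos: [0.6052, -0.2526, 0.0817]
orientation: [0.0, 0.997, -0.081, 0.0]
wrist_force: [-2.2, 0.4, 5.7]
finger_gap: 0.0072
```

```bash
python3 - <<'E'
from h import *
p,r,s=pose();print(p,s["finger_gap"],s["wrist_force"],s["ft_torque"],s["clock"])
delta([p[0],p[1],.1],-.1617)
E
```

```text
[ 0.6051609  -0.25259936  0.08174481] 0.007189798536484381 [-2.21064194  0.41061535  5.70436524] [0.1622583  0.38280435 0.07795118] 12.3167
shift [ 0.      0.     -0.0183] turn [ 0.0007 -0.0005 -0.0001] clock 12.32 j [-0.52  0.54  0.02  1.05 -0.    1.22]
```

>>> carry_out:
  plan:
    - {"x": 0, "y": 0, "z": -0.006, "ax": 0, "ay": 0, "az": 0, "hand": 0}
    - {"x": 0, "y": 0, "z": -0.016, "ax": 0, "ay": 0, "az": 0, "hand": 0}
    - {"x": 0, "y": 0, "z": -0.028, "ax": 0, "ay": 0, "az": 0, "hand": 0}
    - {"x": 0, "y": 0, "z": -0.04, "ax": 0, "ay": 0, "az": 0, "hand": 0}
    - {"x": 0, "y": 0, "z": -0.055, "ax": 0, "ay": 0, "az": 0, "hand": 0}
    - {"x": 0, "y": 0, "z": -0.07, "ax": 0, "ay": 0, "az": 0, "hand": 0}
    - {"x": 0, "y": 0, "z": -0.09, "ax": 0, "ay": 0, "az": 0, "hand": 0}
    - {"x": 0, "y": 0, "z": -0.11, "ax": 0, "ay": 0, "az": 0, "hand": 0}
    - {"x": 0, "y": 0, "z": -0.13, "ax": 0, "ay": 0, "az": 0, "hand": 0}
    - {"x": 0, "y": 0, "z": -0.14, "ax": 0, "ay": 0, "az": 0, "hand": 0}
    - {"x": 0, "y": 0, "z": -0.14, "ax": 0, "ay": 0, "az": 0, "hand": 0}
    - {"x": 0, "y": 0, "z": -0.14, "ax": 0, "ay": 0, "az": 0, "hand": 0}

```text
clock: 13.32
tcp_pos: [0.6053, -0.2526, 0.2218]
orientation: [0.001, 0.997, -0.081, 0.001]
wrist_force: [0.3, 0.1, -3.5]
finger_gap: 0.0069
```

```bash
python3 - <<'E'
from h import *
p,r,s=pose();print(p,s["finger_gap"],s["wrist_force"],s["ft_torque"],s["clock"],r.as_matrix())
snap("wrist","w9");snap("side","s9")
crop("s9",240,60,440,240,3.5)
E
```

```text
[ 0.60529834 -0.25258906  0.22181951] 0.006913116728685417 [ 0.27340644  0.07938582 -3.51707217] [ 0.00621449 -0.02880513  0.01494329] 13.3167 [[ 9.86938766e-01 -1.61092734e-01  1.00123569e-03]
 [-1.61091568e-01 -9.86938791e-01 -1.15295756e-03]
 [ 1.17389142e-03  9.76607889e-04 -9.99998834e-01]]
```

View pics/w9.png

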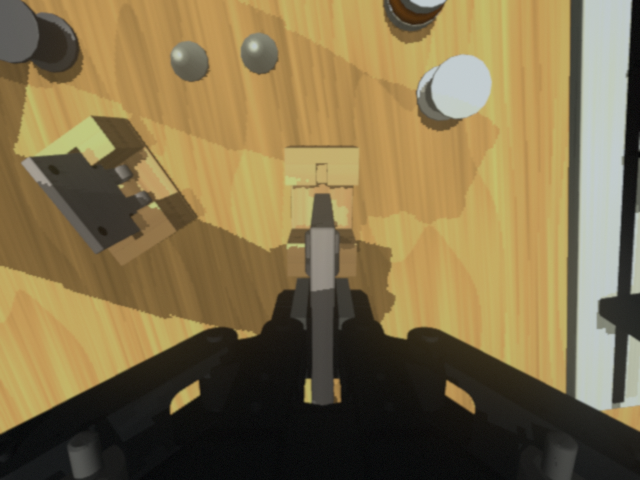

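View pics/s9_c.png

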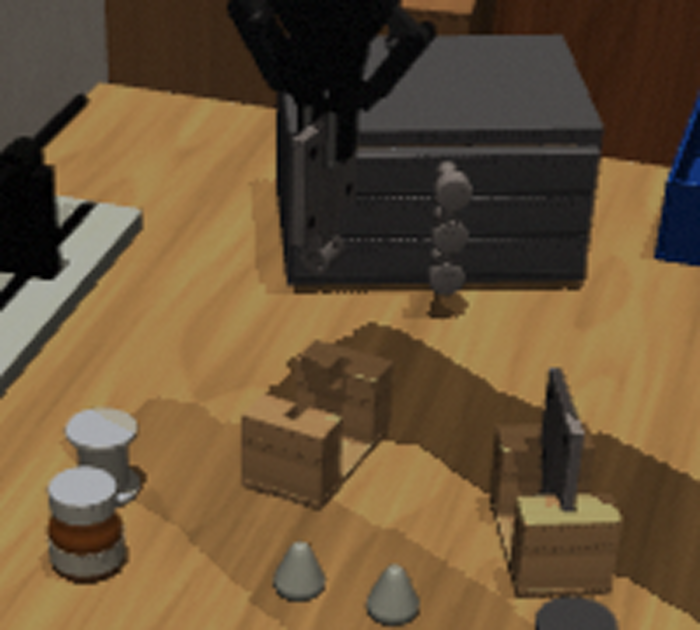

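```bash
python3 - <<'E'
from h import *
m=lm("w9");p,r,s=pose()
for d in (-.002,0,.002):
  P=[r.apply([x,y+d,-.0303])+p for x in(-.004,.004) for y in (-.038,.038)]+[r.apply([x,-.038+d,.04])+p for x in (-.004,.004)]
  print(d,np.round(proj(m,P),1).tolist())
crop("w9",270,180,370,420,2.4)
bore=loc(.5494,.2025,-.0836,[.0122,.0001,.075])[0];print(bore)
delta([bore[0],bore[1],.225],-.0836)
E
```

```text
-0.002 [[305.9, 220.2], [308.1, 422.2], [331.5, 220.2], [329.9, 422.2], [311.5, 187.8], [327.7, 187.9]]
0 [[306.0, 226.4], [308.1, 426.7], [331.5, 226.4], [329.9, 426.7], [311.6, 191.9], [327.7, 191.9]]
0.002 [[306.1, 232.6], [308.2, 431.2], [331.4, 232.6], [329.8, 431.1], [311.6, 195.9], [327.7, 195.9]]
[0.56156574 0.20158092 0.075     ]
shift [-0.1155 -0.4409 -0.0046] turn [-0.0003  0.0019 -0.0783] clock 13.42 j [-0.52  0.48  0.26  1.36 -0.    1.22]
```

View pics/w9_c.png

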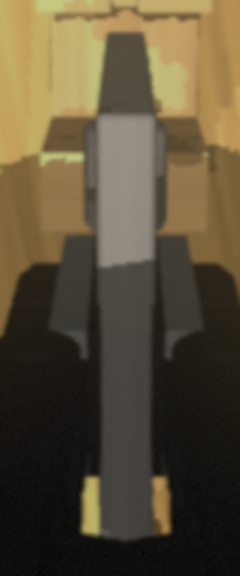

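```bash
python3 - <<'E'
from h import *
delta([.5603,.2011,.222],-.0836)
E
```

```text
shift [-0.1166 -0.4402 -0.0016] turn [-0.0003  0.0019 -0.0783] clock 13.42 j [-0.52  0.48  0.26  1.36 -0.    1.22]
```

>>> carry_out:
  plan:
    - {"x": -0.006, "y": -0.02, "z": 0, "ax": 0, "ay": 0.001, "az": 0, "hand": 0}
    - {"x": -0.0166, "y": -0.06, "z": 0, "ax": 0, "ay": 0.001, "az": -0.01, "hand": 0}
    - {"x": -0.0266, "y": -0.1, "z": 0, "ax": 0, "ay": 0.001, "az": -0.02, "hand": 0}
    - {"x": -0.037, "y": -0.14, "z": 0, "ax": 0, "ay": 0.001, "az": -0.03, "hand": 0}
    - {"x": -0.0477, "y": -0.18, "z": 0, "ax": 0, "ay": 0.001, "az": -0.04, "hand": 0}
    - {"x": -0.058, "y": -0.22, "z": 0, "ax": 0, "ay": 0.001, "az": -0.05, "hand": 0}
    - {"x": -0.069, "y": -0.26, "z": 0, "ax": 0, "ay": 0.001, "az": -0.06, "hand": 0}
    - {"x": -0.08, "y": -0.3, "z": 0, "ax": 0, "ay": 0.001, "az": -0.07, "hand": 0}
    - {"x": -0.09, "y": -0.34, "z": 0, "ax": 0, "ay": 0.002, "az": -0.078, "hand": 0}
    - {"x": -0.1, "y": -0.38, "z": 0, "ax": 0, "ay": 0.002, "az": -0.078, "hand": 0}
    - {"x": -0.109, "y": -0.41, "z": 0, "ax": 0, "ay": 0.002, "az": -0.078, "hand": 0}
    - {"x": -0.1166, "y": -0.44, "z": -0.001, "ax": 0, "ay": 0.002, "az": -0.078, "hand": 0}

```text
clock: 14.42
tcp_pos: [0.5585, 0.2029, 0.2195]
orientation: [0.0, 0.999, -0.041, -0.002]
wrist_force: [0.2, -0.4, -2.6]
finger_gap: 0.0068
```

```bash
python3 - <<'E'
from h import *
delta([.5603,.2011,.182],-.0836)
E
```

```text
shift [0.0021 0.0016 0.0375] turn [0.0007 0.0032 0.001 ] clock 14.42 j [0.21 0.36 0.08 1.3  0.   1.87]
```

>>> carry_out:
  plan:
    - {"x": 0.002, "y": 0.0015, "z": 0.012, "ax": 0.001, "ay": 0.003, "az": 0.001, "hand": 0}
    - {"x": 0.002, "y": 0.0015, "z": 0.025, "ax": 0.001, "ay": 0.003, "az": 0.001, "hand": 0}
    - {"x": 0.002, "y": 0.0015, "z": 0.0375, "ax": 0.001, "ay": 0.003, "az": 0.001, "hand": 0}
    - {"x": 0.002, "y": 0.0015, "z": 0.0375, "ax": 0.001, "ay": 0.003, "az": 0.001, "hand": 0}
    - {"x": 0.002, "y": 0.0015, "z": 0.0375, "ax": 0.001, "ay": 0.003, "az": 0.001, "hand": 0}
    - {"x": 0.002, "y": 0.0015, "z": 0.0375, "ax": 0.001, "ay": 0.003, "az": 0.001, "hand": 0}

```text
clock: 14.92
tcp_pos: [0.5601, 0.2011, 0.1819]
orientation: [-0.0, 0.999, -0.042, -0.0]
wrist_force: [-0.2, -0.6, -2.6]
finger_gap: 0.0068
```

```bash
python3 - <<'E'
from h import *
delta([.5603,.2011,.182],-.0836)
snap("wrist","w10");snap("side","s10");snap("top","t10")
crop("s10",200,180,380,400,2.7)
E
```

```text
shift [ 0.0002 -0.0001 -0.0001] turn [-0.0001  0.0009 -0.0003] clock 14.92 j [0.21 0.37 0.01 1.21 0.   1.86]
```

View pics/w10.png

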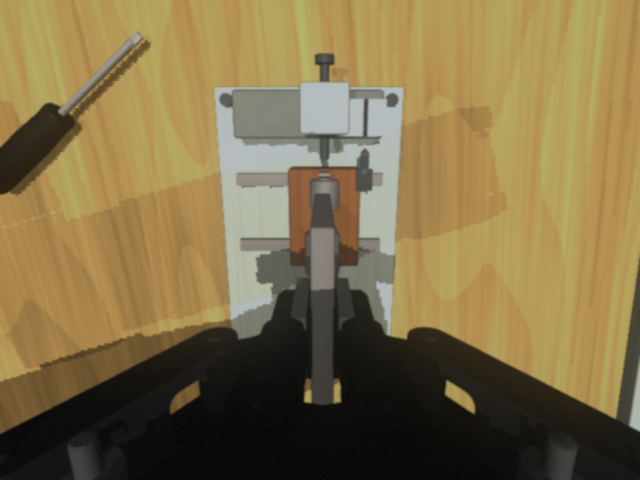

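View pics/s10_c.png

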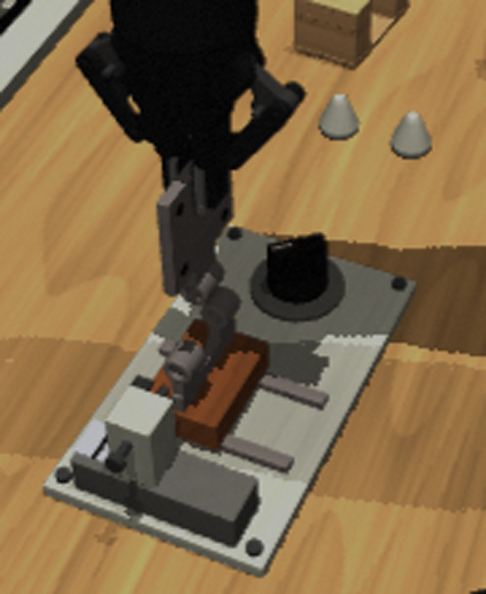

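```bash
python3 - <<'E'
from h import *
crop("w10",270,70,390,270,3)
m=lm("w10");p,r,s=pose()
for n,o in [("topfront",[0,-.038,-.0303]),("botfront",[0,-.038,.0397]),("kn",[0,-.0125,.0617]),("bore",[0,-.025,.1067]),("pin",[0,-.05,.1067])]:
    print(n,proj(m,[r.apply(o)+p]))
E
```

```text
topfront [[323.34876356 229.18760793]]
botfront [[323.30330435 193.29416322]]
kn [[323.20002577 232.12911715]]
bore [[323.24250533 196.82049433]]
pin [[323.32159566 158.87658497]]
```

View pics/w10_c.png

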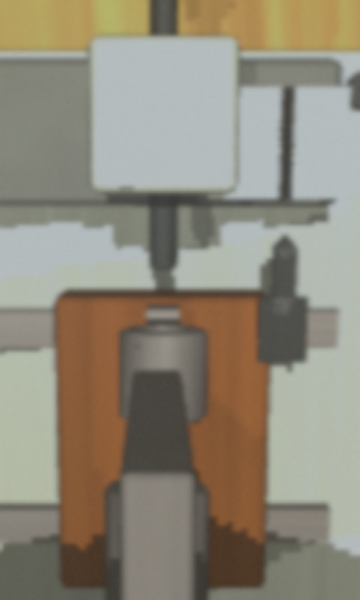

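```bash
python3 - <<'E'
from h import *
print(np.round(np.load("X.npy"),4))
p,r,s=pose()
A=np.eye(4);A[:3,:3]=r.as_matrix();A[:3,3]=p
for i in range(3): print(np.round(np.linalg.inv(A)@np.array(viewer.camera_model("wrist")["T"]),4)[:3])
print(p,status.get_state()["tcp_pos"])
E
```

```text
[[ 1.000e+00  1.100e-03  1.000e-04  2.000e-04]
 [-1.100e-03  9.645e-01  2.642e-01 -6.680e-02]
 [ 2.000e-04 -2.642e-01  9.645e-01 -1.422e-01]
 [ 0.000e+00  0.000e+00  0.000e+00  1.000e+00]]
[[ 1.000e+00  1.200e-03 -6.000e-04  3.000e-04]
 [-1.100e-03  9.645e-01  2.639e-01 -6.670e-02]
 [ 9.000e-04 -2.639e-01  9.645e-01 -1.422e-01]]
[[ 1.000e+00  1.200e-03 -6.000e-04  3.000e-04]
 [-1.100e-03  9.645e-01  2.639e-01 -6.670e-02]
 [ 9.000e-04 -2.639e-01  9.645e-01 -1.422e-01]]
[[ 1.000e+00  1.200e-03 -6.000e-04  3.000e-04]
 [-1.100e-03  9.645e-01  2.639e-01 -6.670e-02]
 [ 9.000e-04 -2.639e-01  9.645e-01 -1.422e-01]]
[0.56077203 0.20109916 0.18285727] [0.56077203 0.20109916 0.18285727]
```

```bash
python3 - <<'E'
from h import *
X=np.load("X.npy"); m=dict(lm("w10"),T=X) # tool frame as world
for d in (-.001,0,.001): print(d,np.round(proj(m,[[0,-.038+d,-.0303],[0,-.038+d,.0397]]),1).tolist())
b=lambda u:np.array(u)/3+[270,70]-.33
H=.182
for n,u,z in [("knuckle far rim top",(164,327),.085),("pin tip",(163.5,270),.075),("mark end",(286,202),.041),("pointer tip",(285,237),.041),("base corner?",(163,327),.085)]:
    q=ray(m,b(u),H-z); print(n,np.round(q*1000,1))
E
```

```text
-0.001 [[321.5, 225.8], [321.7, 191.4]]
0 [[321.5, 229.0], [321.7, 193.4]]
0.001 [[321.5, 232.1], [321.7, 195.4]]
knuckle far rim top [  1.6 -38.4  97. ]
pin tip [  1.5 -49.7 107. ]
mark end [ 31.7 -63.7 141. ]
pointer tip [ 31.7 -55.3 141. ]
base corner? [  1.4 -38.4  97. ]
```

```bash
python3 - <<'E'
from h import *
X=np.load("X.npy"); m=dict(lm("w6"),T=X)
crop("w6",225,170,290,310,4.2)
b=lambda u:np.array(u)/3.2+[220,100]-.35
H=.150
for n,v,z,j in [("k1 far",262,.085,35),("k1 near",381,.085,15),("k2 far",513,.085,-15),("k2 near",636,.085,-35),("pin",191,.075,48),("tip",156,.041,54),("mark",108,.041,61)]:
    q=ray(m,b((120,v)),H-z)*1000; print(n,np.round(q,1),"bore y tool",round(q[1]+j,1))
E
```

```text
k1 far [-35.9 -40.6  65. ] bore y tool -5.6
k1 near [-36.8 -19.4  65. ] bore y tool -4.4
k2 far [-37.9   5.4  65. ] bore y tool -9.6
k2 near [-39.   29.9  65. ] bore y tool -5.1
pin [-37. -52.  75.] bore y tool -4.0
tip [-42.5 -56.7 109. ] bore y tool -2.7
mark [-42.1 -66.3 109. ] bore y tool -5.3
```

View pics/w6_c.png

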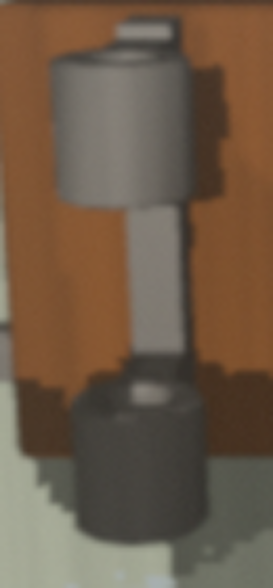

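```bash
python3 - <<'E'
from h import *
X=np.load("X.npy"); m=dict(lm("w6"),T=X)
H=.150
for n,v,z,j in [("k1 far",185.9,.085,35),("k1 near",218.5,.085,15),("k2 far",269.2,.085,-15),("k2 near",298.3,.085,-35)]:
    q=ray(m,(255,v),H-z)*1000; print(n,np.round(q,1),"bore y tool",round(q[1]+j,1))
r=down(-.0854)
for d in(.0045,.005,.0055): print(r.apply([-.0380,-d,.075])+[.6011,.1958,.15])
E
```

```text
k1 far [-37.2 -38.2  65. ] bore y tool -3.2
k1 near [-38.  -19.6  65. ] bore y tool -4.6
k2 far [-39.5  11.2  65. ] bore y tool -3.8
k2 near [-40.3  29.9  65. ] bore y tool -5.1
[0.56362232 0.20352486 0.075     ]
[0.56366497 0.20402303 0.075     ]
[0.56370762 0.20452121 0.075     ]
```

```bash
python3 - <<'E'
from h import *
delta([.5618,.2029,.166],-.0836)
E
```

```text
shift [ 0.0009 -0.0019  0.0169] turn [-0.0008 -0.0012 -0.0005] clock 15.07 j [0.21 0.37 0.01 1.21 0.   1.86]
```

>>> carry_out:
  plan:
    - {"x": 0.0009, "y": -0.0019, "z": 0.005, "ax": -0.001, "ay": -0.001, "az": 0, "hand": 0}
    - {"x": 0.0009, "y": -0.0019, "z": 0.01, "ax": -0.001, "ay": -0.001, "az": 0, "hand": 0}
    - {"x": 0.0009, "y": -0.0019, "z": 0.0169, "ax": -0.001, "ay": -0.001, "az": 0, "hand": 0}
    - {"x": 0.0009, "y": -0.0019, "z": 0.0169, "ax": -0.001, "ay": -0.001, "az": 0, "hand": 0}
    - {"x": 0.0009, "y": -0.0019, "z": 0.0169, "ax": -0.001, "ay": -0.001, "az": 0, "hand": 0}
    - {"x": 0.0009, "y": -0.0019, "z": 0.0169, "ax": -0.001, "ay": -0.001, "az": 0, "hand": 0}

```text
clock: 15.57
tcp_pos: [0.5617, 0.2029, 0.1657]
orientation: [0.0, 0.999, -0.042, -0.0]
wrist_force: [0.1, -0.6, -1.9]
finger_gap: 0.007
```

```bash
python3 - <<'E'
from h import *
for i in range(3):
    delta([.5618,.2029,.166],-.0836); snap("wrist","w11")
snap("side","s11");crop("w11",270,70,390,270,3);crop("s11",220,220,320,360,4)
E
```

```text
shift [ 0.0001 -0.     -0.0003] turn [ 0.0004  0.0004 -0.0005] clock 15.57 j [ 0.21  0.38 -0.02  1.17 -0.    1.87]
shift [-0.0001  0.     -0.    ] turn [ 0.0003 -0.0002 -0.0006] clock 15.62 j [ 0.21  0.38 -0.02  1.17 -0.    1.87]
shift [-0.0002  0.0001  0.0001] turn [ 0.0002 -0.0004 -0.0005] clock 15.67 j [ 0.21  0.38 -0.02  1.17 -0.    1.87]
```

View pics/w11_c.png

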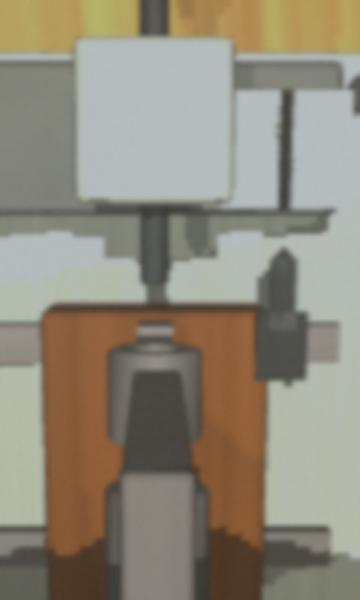

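View pics/s11_c.png

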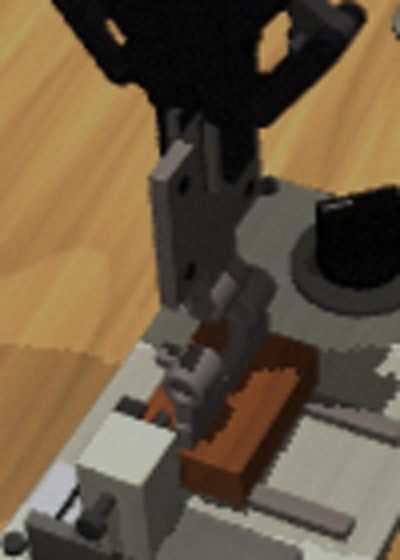

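```bash
python3 - <<'E'
from h import *
X=np.load("X.npy"); m=dict(lm("w11"),T=X)
H=.1659
for n,c,v,z,j in [("pin",154.5,283,.075,48),("k1far",155,353,.085,35),("k1far",155,348,.085,35),("tip",284,250,.041,54),("mark",286,212,.041,61)]:
    q=ray(m,(c/3+270-.33,v/3+70-.33),H-z)*1000; print(n,np.round(q,1),"bore y tool",round(q[1]+j,1))
q=ray(m,(157.5/3+270-.33,372/3+70-.33),.0397)*1000;print(q, q[1]+38)
q=ray(m,(157.5/3+270-.33,473/3+70-.33),-.0303)*1000;print(q, q[1]+38)
delta([.5612,.2029,.166],-.0836)
crop("w11",285,140,355,250,5.4)
E
```

```text
pin [ -0.4 -48.1  90.9] bore y tool -0.1
k1far [ -0.3 -35.1  80.9] bore y tool -0.1
k1far [ -0.3 -36.1  80.9] bore y tool -1.1
tip [ 29.8 -53.  124.9] bore y tool 1.0
mark [ 30.  -61.6 124.9] bore y tool -0.6
[  0.21935133 -37.87741081  39.7       ] 0.12258918991050649
[  0.21547017 -38.52535912 -30.3       ] -0.5253591193880922
shift [-0.0008  0.0001  0.0002] turn [ 0.0001 -0.0006 -0.0005] clock 15.77 j [ 0.21  0.38 -0.02  1.17 -0.    1.87]
```

View pics/w11_c.png

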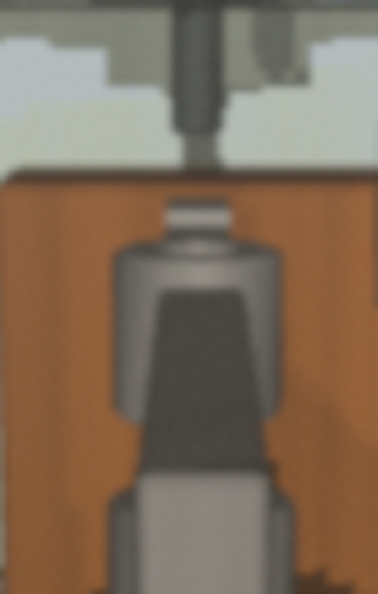

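>>> carry_out:
  plan:
    - {"x": -0.0007, "y": 0, "z": 0, "ax": 0, "ay": 0, "az": 0, "hand": 0}
    - {"x": -0.0007, "y": 0, "z": 0.004, "ax": 0, "ay": 0, "az": 0, "hand": 0}
    - {"x": -0.0007, "y": 0, "z": 0.008, "ax": 0, "ay": 0, "az": 0, "hand": 0}
    - {"x": -0.0007, "y": 0, "z": 0.012, "ax": 0, "ay": 0, "az": 0, "hand": 0}
    - {"x": -0.0007, "y": 0, "z": 0.015, "ax": 0, "ay": 0, "az": 0, "hand": 0}
    - {"x": -0.0007, "y": 0, "z": 0.015, "ax": 0, "ay": 0, "az": 0, "hand": 0}

```text
clock: 16.27
tcp_pos: [0.5607, 0.2029, 0.15]
orientation: [0.0, 0.999, -0.042, -0.001]
wrist_force: [0.1, 0.4, -2.7]
finger_gap: 0.0075
```

```bash
python3 - <<'E'
from h import *
delta([.5612,.2029,.1367],-.0836); s=pose()[2]; print(s["wrist_force"],s["ft_torque"],s["finger_gap"])
snap("wrist","w12");snap("side","s12");crop("w12",280,70,390,250,3.2)
crop("s12",220,220,320,360,4)
E
```

```text
shift [ 0.0005 -0.0001  0.0133] turn [ 0.0007  0.0012 -0.0005] clock 16.27 j [ 0.21  0.39 -0.05  1.14 -0.    1.87]
[ 0.05853063  0.40882345 -2.69785925] [ 0.03112673  0.02536416 -0.01171915] 0.007476329541388525
```

View pics/w12_c.png

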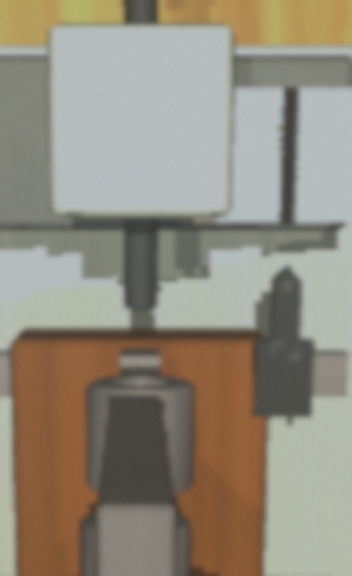

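View pics/s12_c.png

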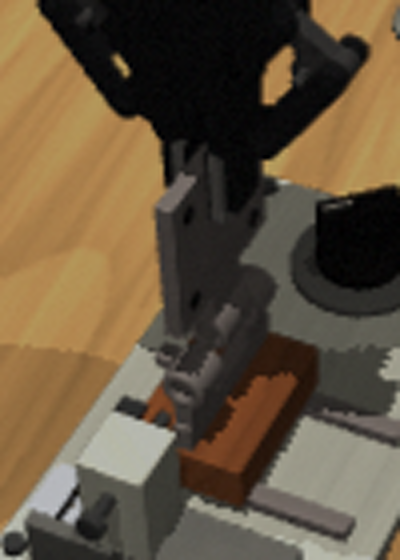

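>>> carry_out:
  plan:
    - {"x": 0.0006, "y": 0, "z": 0.002, "ax": 0.0007, "ay": 0.0012, "az": 0, "hand": 0}
    - {"x": 0.0006, "y": 0, "z": 0.005, "ax": 0.0007, "ay": 0.0012, "az": 0, "hand": 0}
    - {"x": 0.0006, "y": 0, "z": 0.008, "ax": 0.0007, "ay": 0.0012, "az": 0, "hand": 0}
    - {"x": 0.0006, "y": 0, "z": 0.011, "ax": 0.0007, "ay": 0.0012, "az": 0, "hand": 0}
    - {"x": 0.0006, "y": 0, "z": 0.0133, "ax": 0.0007, "ay": 0.0012, "az": 0, "hand": 0}
    - {"x": 0.0006, "y": 0, "z": 0.0133, "ax": 0.0007, "ay": 0.0012, "az": 0, "hand": 0}
    - {"x": 0.0006, "y": 0, "z": 0.0133, "ax": 0.0007, "ay": 0.0012, "az": 0, "hand": 0}

```text
clock: 16.95
tcp_pos: [0.5615, 0.2029, 0.1373]
orientation: [-0.0, 0.999, -0.042, 0.0]
wrist_force: [-0.4, 0.3, -1.9]
finger_gap: 0.0073
```

```bash
python3 - <<'E'
from h import *
for i in range(4):
  delta([.5612,.2029,.1367],-.0836); s=pose()[2]; print(s["tcp_pos"],s["wrist_force"],s["ft_torque"],s["finger_gap"])
  snap("wrist","w13")
snap("side","s13");crop("w13",280,70,390,250,3.2)
crop("s13",220,220,320,360,4)
E
```

```text
shift [-0.0003  0.      0.0006] turn [-0.0002 -0.0007 -0.0005] clock 16.95 j [ 0.21  0.4  -0.07  1.11  0.    1.87]
[0.56153001 0.20288641 0.13728227] [-0.42497437  0.29486318 -1.91603646] [-0.04957063 -0.00648433 -0.02220923] 0.007303690466913815
shift [-0.0005  0.0001  0.0008] turn [-0.0003 -0.0011 -0.0005] clock 17.0 j [ 0.21  0.4  -0.07  1.11  0.    1.87]
[0.56171089 0.20291214 0.13750525] [ 0.24568085 -0.20140378 -1.98069243] [-0.00656124 -0.00337103  0.00353118] 0.007264779513811396
shift [-0.0006  0.0001  0.0009] turn [-0.0004 -0.0013 -0.0005] clock 17.05 j [ 0.21  0.4  -0.07  1.11 -0.    1.87]
[0.56181553 0.20290454 0.13764854] [ 0.37125923  0.14254015 -1.53063301] [-0.01140745 -0.03009744 -0.02292097] 0.007227897254411603
shift [-0.0006  0.0001  0.001 ] turn [-0.0005 -0.0015 -0.0005] clock 17.1 j [ 0.21  0.4  -0.07  1.11  0.    1.87]
[0.56185404 0.20297476 0.1377339 ] [ 0.02363294 -0.41245833 -2.88382552] [-0.04465429  0.03940951  0.03420615] 0.007156840532310195
```

View pics/w13_c.png

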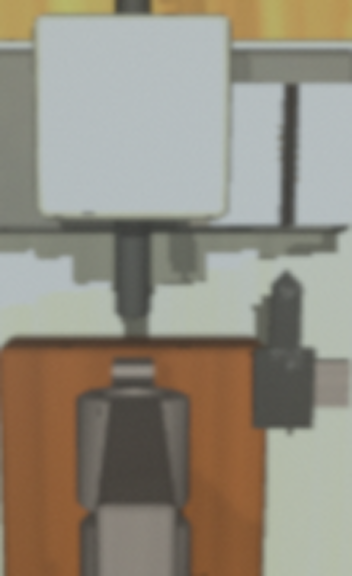

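View pics/s13_c.png

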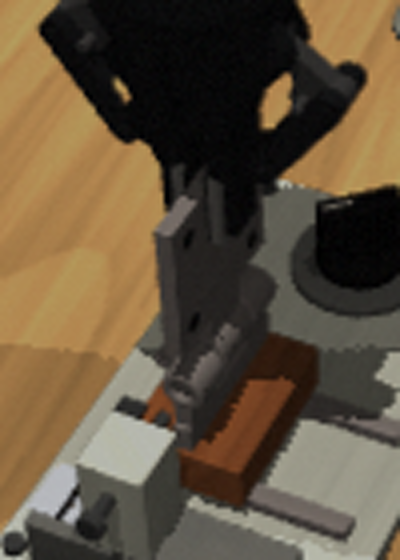

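>>> carry_out:
  plan:
    - {"x": -0.0005, "y": 0, "z": 0.0009, "ax": -0.0005, "ay": -0.0015, "az": 0, "hand": 0}
    - {"x": -0.0005, "y": 0, "z": 0.0009, "ax": -0.0005, "ay": -0.0015, "az": 0, "hand": 0}
    - {"x": -0.0005, "y": 0, "z": 0.0009, "ax": -0.0005, "ay": -0.0015, "az": 0, "hand": 0}
    - {"x": -0.0005, "y": 0, "z": 0.0009, "ax": -0.0005, "ay": -0.0015, "az": 0, "hand": 0}
    - {"x": -0.0005, "y": 0, "z": 0.0009, "ax": -0.0005, "ay": -0.0015, "az": 0, "hand": 0}
    - {"x": -0.0005, "y": 0, "z": 0.0009, "ax": -0.0005, "ay": -0.0015, "az": 0, "hand": 0}
    - {"x": -0.0005, "y": 0, "z": 0.0009, "ax": -0.0005, "ay": -0.0015, "az": 0, "hand": 0}
    - {"x": -0.0005, "y": 0, "z": 0.0009, "ax": -0.0005, "ay": -0.0015, "az": 0, "hand": 0}
    - {"x": -0.0005, "y": 0, "z": 0.0009, "ax": -0.0005, "ay": -0.0015, "az": 0, "hand": 0}
    - {"x": -0.0005, "y": 0, "z": 0.0009, "ax": -0.0005, "ay": -0.0015, "az": 0, "hand": 0}
    - {"x": -0.0005, "y": 0, "z": 0.0009, "ax": -0.0005, "ay": -0.0015, "az": 0, "hand": 0}
    - {"x": -0.0005, "y": 0, "z": 0.0009, "ax": -0.0005, "ay": -0.0015, "az": 0, "hand": 0}

```text
clock: 18.2
tcp_pos: [0.5614, 0.203, 0.1369]
orientation: [0.0, 0.999, -0.042, 0.0]
wrist_force: [0.4, -1.1, -1.3]
finger_gap: 0.0072
```

```bash
python3 - <<'E'
from h import *
for i in range(5):
  delta([.5612,.2029,.1367],-.0836); s=pose()[2]; print(s["tcp_pos"],s["wrist_force"],s["finger_gap"])
  snap("wrist","w14")
snap("side","s14");snap("top","t14");crop("w14",280,70,390,250,3.2)
crop("s14",220,220,320,360,4)
E
```

```text
shift [-0.0002  0.0001  0.0002] turn [ 0.     -0.0001 -0.0005] clock 18.2 j [ 0.21  0.4  -0.07  1.11 -0.    1.87]
[0.56138854 0.20299177 0.13686499] [ 0.36189417 -1.08226703 -1.32155989] 0.007212601119997827
shift [-0.0002  0.0001  0.0002] turn [ 0.     -0.0001 -0.0005] clock 18.25 j [ 0.21  0.4  -0.07  1.11 -0.    1.87]
[0.56137402 0.20298626 0.13685647] [ 1.00729641  0.7790599  -2.21718339] 0.00708638651483349
shift [-0.0002  0.0001  0.0001] turn [ 0.     -0.     -0.0005] clock 18.3 j [ 0.21  0.4  -0.07  1.11 -0.    1.87]
[0.56136405 0.202976   0.13683105] [ 0.55690755 -0.60612041 -2.95680345] 0.007291248908798464
shift [-0.0002  0.0001  0.0002] turn [ 0.     -0.     -0.0005] clock 18.35 j [ 0.21  0.4  -0.07  1.11 -0.    1.87]
[0.56137919 0.20298115 0.13686472] [ 0.6939606   0.33194344 -2.18390535] 0.006742483777610981
shift [-0.0002  0.0001  0.0002] turn [ 0.     -0.0001 -0.0005] clock 18.4 j [ 0.21  0.4  -0.07  1.11 -0.    1.87]
[0.56137559 0.20299854 0.13687431] [-0.91516229  0.96605019 -1.98984974] 0.0071350373937229495
```

View pics/w14_c.png

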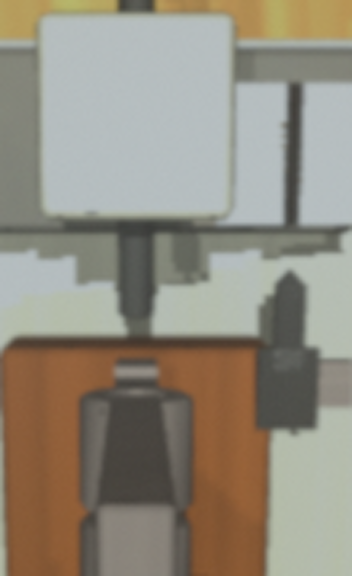

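View pics/s14_c.png

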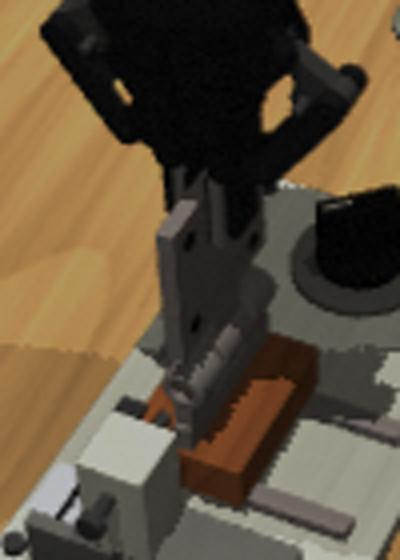

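View pics/s14.png

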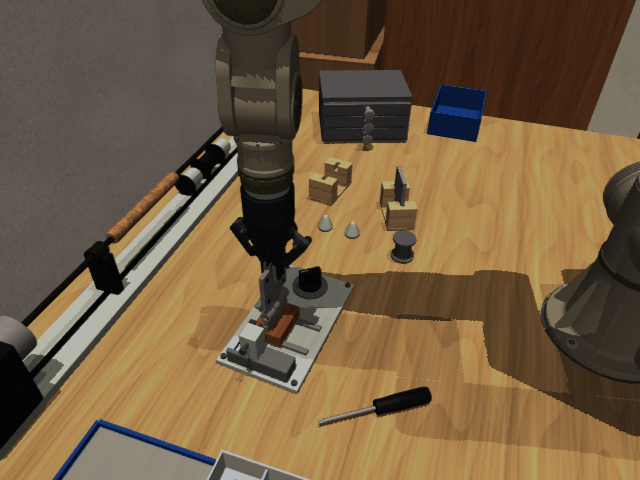

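```bash
python3 - <<'E'
from h import *
crop("s14",255,265,300,335,8.5)
m=lm("s14")
# predicted tops/silhouette relation between knuckles for axis at z=.075
X=np.load("X.npy"); w=dict(lm("w14"),T=X); H=.1368
for n,c,v,z,j in [("pin",136,318,.075,48),("tip",290,271,.041,54),("mark",292,226,.041,61),("k1far",136,396,.085,35)]:
    q=ray(w,(c/3.2+280-.35,v/3.2+70-.35),H-z)*1000; print(n,np.round(q,1),"bore y tool",round(q[1]+j,1))
E
```

```text
pin [  0.2 -47.8  61.8] bore y tool 0.2
tip [ 30.3 -53.7  95.8] bore y tool 0.3
mark [ 30.4 -62.3  95.8] bore y tool -1.3
k1far [  0.2 -36.1  51.8] bore y tool -1.1
```

View pics/s14_c.png

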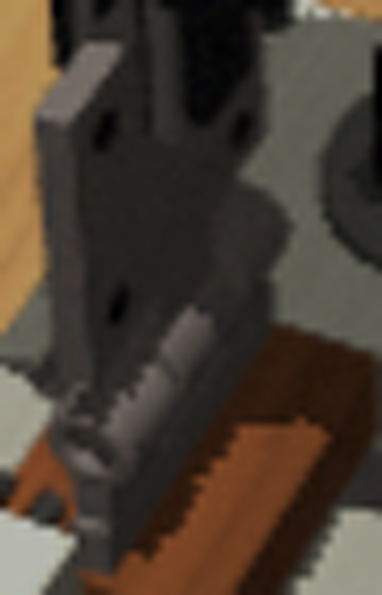

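```bash
python3 - <<'E'
from h import *
s=pose()[2];print(s["tcp_pos"],s["clock"],s["qvel"].round(4))
print(env.hand_in())
E
```

```text
[0.56134561 0.20297917 0.13684483] 18.55 [ 0.0004  0.0012 -0.0025 -0.0001 -0.0008  0.0006]
the job is handed in; nothing more can be done
None
```

I turned the knob clockwise until the pointer stood on the mark. I then lifted the single-knuckle leaf out of its rest and set its knuckle upright in the gap between the lower leaf's knuckles. I handed the job in at 18.6 s, still holding the leaf at 60 N grip.

**Knob:** The first turn of 1.49 rad left the pointer about 2 mm short. I gripped the knob again and turned it another 0.195 rad. A close wrist picture then put the pointer on the mark within about 0.2 mm. The last wrist picture still showed it there.

**Leaf:**
- **Across (x):** The leaf, the pin and the lower knuckles lay within about 0.2 mm of each other in the last wrist picture.
- **Along the hole (y):** My estimates from different features disagreed, spreading from -1.3 to +0.3 mm. That is inside the 2.5 mm clearance on each side.
- **Height (z):** This is my least certain check. It rests on the height of the tool when it gripped the leaf, and on the knuckles looking in line in the side picture, which is good to about 1 mm.
- **Contact:** The wrist force was about 2 N, roughly the leaf's own weight, so nothing was pressing on it.

**Other things:** I saw nothing else moved in the last side picture.

**Corrections on the way:** One estimate put the wrist camera about 1.2 mm off sideways. Later pictures disagreed, so I dropped it. The arm also kept settling by about 1 mm after each move, so I corrected the final position and watched it stay still before handing in.

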